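# Clamp the centrifuge rotor with its hex key and close the lid

## Task

Tighten the rotor of the bench centrifuge: take the T-handled hex key out of its block, lower it into the hub at the middle of the rotor, turn it until it drops home in the recessed socket, and then turn it clockwise right up to the stop. Put the key back upright in its block, fully down, and after that close the centrifuge lid completely. Leave the glassware and the other things on the bench where they are.

Things in the scene. Friction and masses are not known exactly. Their poses are not given: they have to be found in the camera images.
- key: T-handled hex key of bare steel, 126 mm tall, 0.3 kg, standing upright in its block. Origin: centre of its foot; z runs up the shaft. Hexagonal shaft 20 mm across flats, 23.1 mm across corners, two of its flats facing the key's +x and -x; below it a plain round pilot, 20.2 mm wide, 6 mm long, ends in the flat foot; handle 104 mm above the foot
- key_grip (a point): middle of the key's handle bar, on the shaft axis 115 mm above the foot; axes as the key's. The steel bar runs along x: 90 mm long, 18 mm wide (y), 22 mm high (z)
- stand_hole (a point): centre of the mouth of the round hole in the key block: a fixed grey block 80 x 80 x 60 mm, left or right of the centrifuge; the hole is 28 mm wide and 50 mm deep, straight down from the block's top, z up. With the key fully down its foot is 50 mm below this point
- socket_mouth (a point): point on the hub's axis at the hub's top, 110 mm above the bench, z up, x and y the centrifuge's. The fixed steel hub, 45 mm across, is the middle of the aluminium rotor in the centrifuge's bowl (180 mm wide; housing 240 x 240 mm, rim 120 mm above the bench). Its hole is a funnel 36 mm wide at the top, narrowing over 6 mm to a round bore 24.2 mm wide that ends 35 mm below this point
- socket_rim (a point): on the hub's axis, at the bottom of the bore, 75 mm above the bench: here the screw's hexagon socket begins, 21 mm across flats, 20 mm deep. How it lies is not told (repeats every 60 degrees, fits within about 4). The pilot enters anyway; the hexagon then rests on the rim, foot 41 mm below socket_mouth: turn it, by its weight or a push under 10 N, till it drops 14 mm. Home, the foot is 55 mm below socket_mouth. z up; axes not the hexagon's
- screw (a joint): how far the clamping screw has been turned clockwise (seen from above), rad: it starts between 0 and 0.25 and stops hard at 1.25; it is stiff (0.3 N m) and stays where it is left. Forced against the stop the key binds: ease back or let go of it before lifting it out. It does not tell how the hexagon lies
- lid (a joint): opening angle of the centrifuge lid, rad: 0 closed (level on the housing), 1.9 its widest; starts open between 1.7 and 1.85, about upright at the far side. The hinge is stiff (0.6 N m): the lid stays at any angle and must be pushed all the way down
- lid_hinge (a point): middle of the lid's hinge axis, 124 mm above the bench, 118 mm behind the hub; the axis is this point's y, the closed lid runs to its -x (towards the robot), z up; it does not turn with the lid. The lid: flat panel, blue frame, clear window, 230 mm from hinge to free edge, 220 mm wide; its inner face passes through the hinge axis, its outer face (up when closed) is 12 mm from it
- beaker: glass beaker, 76 mm across, 100 mm tall, standing about level with the centrifuge, on the side where the key block is not; origin centre of underside; a bystander, leave it alone
- flask: stoppered conical glass flask, 84 mm across the foot, 142 mm tall; origin centre of underside; a bystander, leave it alone
- dishes: pile of three closed petri dishes, 90 mm across, 45 mm high; origin centre of underside; a bystander, leave it alone
- wash_bottle: white plastic bottle, 60 mm across, 160 mm tall; origin centre of underside; a bystander, leave it alone
- small_beaker: small glass beaker, 60 mm across, 75 mm tall; origin centre of underside; a bystander, leave it alone
- spatula: steel spatula lying flat, 180 mm long; a bystander, leave it alone
There are look-alikes about, which are no part of the job. Leave any black or purple look-alike of the key alone.

How it is judged:
By the outcome, as a careful person would: the job done as asked, in the order asked, and still so for the second after the job is handed in, with the robot touching nothing.
It also fails if it takes over 72 s, if anything falls off the work surface, if the arm or the gripper's body presses on something with over 40 N, if the wrist force passes 120 N, or if a joint passes its speed limit or range.

## Robot

A 6-joint arm with a two-finger parallel gripper is mounted at the origin on the work surface. World frame = base frame: x ahead of the robot, y to its left, z up, the work surface at z = 0. Lengths are in m, angles in rad, forces in N, time in s.
With the tool pointing down it reaches from about 0.35 to 0.975 m from the base axis. Payload 4.9 kg.
Tool frame: the origin (TCP) lies midway between the tips of the shut fingers; the grasp point (between the pads) lies 19 mm behind it; z points along the fingers, y is the line along which they close (so a half turn about z gives the same grasp; the last joint's range is limited). The gripper opens to 85 mm and grips with 20 to 120 N. Pads are 22 mm wide; open, the fingers measure 114 mm over their backs; the gripper's body (76 mm by 85 mm) begins 54 mm behind the grasp point. The pads swing forward as they close: fully open they stand 13 mm farther back than shut.
Start: joints at [-1.356, 0.053, 1.613, -0, 1.476, -0.119], TCP at [0.205, -0.59, 0.231] pointing down, gripper open.
Joint ranges: [-3.01, 3.01], [-1.01, 2.22], [0.06, 2.58], [-1.02, 4.17], [0.09, 2.62], [-3.14, 3.14]. Speed limits (rad/s): [2.57, 2.57, 3.14, 3.14, 3.14, 3.14].

## Interface

Orientations are given as a unit quaternion [w, x, y, z].
In Python, from plant import * gives the robot as it stands.
- The arm moves only by the tool jog_arm, never from a script. Its argument "targets" is a list of rows, each a list of 3 entries, a list of its own where there are three numbers: the shift along the tool's x, y, z in units of 25 mm (1.0 is 25 mm), then the turn, a rotation vector about the tool's x, y, z in units of 8 degrees (1.0 is 8 degrees), then the opening in per cent of the stroke, from 0 (shut) to 100 (fully open). A call has 1 to 8 rows; each row is the pose to reach, as a shift and turn from the pose commanded when the call began, along the tool's axes at that moment; what a row does not reach only later rows make up. A row lasts 1/8 s, in which the tool goes at most 62.5 mm and 10.7 degrees, less where a joint would pass 70% of its speed; a pose out of reach is approached as far as the arm can. A call with a gripper value outside its range is refused whole. The fingers move at their own pace and stop on an object; the grip force is fixed at half the most. Time passes only in rows, so rows that repeat a pose let the fingers close. It gives the time, the measured TCP pose, the force, the opening and the grip force at its end, in the units of the state.
- state(): the state, without advancing time (a new reading comes with each control period).
- grab_frame(name): name is "scene" or "top" or "wrist"; returns (picture, depth): 420x560x3 uint8, red, green, blue; 420x560 float32, m along the optical axis (not along the pixel's ray), 0 where there is no reading.
- camera_params(name): a dict with "fovy" (degrees; the focal length in pixels is half the picture's height over the tangent of half this angle, whatever the lens; pixels are square), "cx", "cy" (the principal point, pixels), "dist" ([k1, k2, p1, p2, k3] as OpenCV has them; the pictures are not rectified), "rvec" (rotation vector, rad) and "tvec" (3), from world to camera coordinates, as OpenCV has them; the wrist camera has in their place "hand_eye" (4x4, takes a point from camera to tool coordinates, whose origin is the TCP and whose axes are the flange's). Camera axes: x right, y down, z forward; pixel columns grow to the right and rows downward; lengths in m; the calibration is good to about 2 mm. A picture is of the moment at which its call begins: read the wrist's pose just before it. camera_params takes no time and is no camera call.
- job_done(): hands the job in; it is judged then, once.
The state is a dict: "time": time; "joint_pos": joint angles; "joint_vel": joint speeds; "joint_efforts": joint torques, N m; "tool_pos": TCP position; "tool_rot": TCP orientation; "contact_force": force on the tool from outside, world axes, zero at the start; "ft_torque": the same for the moment, N m; "gripper_width": opening from 0.0 (shut) to 1.0 (fully open); "grasp_force": force on a finger pad.
Only numpy, scipy, OpenCV 4.12 (cv2) and the standard library are available. Lean on these libraries where they do the work, as an engineer would, in place of code of your own. Each camera call takes 0.05 s, during which the arm holds its last target. There are 200 camera calls.

## Working session

There is one attempt and no reset: what is moved stays moved. The work goes in short steps, Python scripts to look and compute and a tool call to move; the robot and the scene stay as the last step left them, time stands still between calls to the robot, and variables do not carry over. Pictures are saved under pics/ and viewed, at most 10 in all, crops included, and the job is handed in when it is done.

Besides the shell and the picture viewer there is one more tool, called after "Emit:" in YAML: its name, and indented under it one key for each argument. jog_arm: Moves the arm, as the interface text tells. Its arguments: {"type":"object","properties":{"targets":{"type":"array"}},"required":["targets"]}

```bash
mkdir -p pics
cat > h.py <<'E'
from plant import *
import numpy as np, cv2
from scipy.spatial.transform import Rotation as R
def K(p):
    f=210/np.tan(np.radians(p["fovy"])/2); return np.array([[f,0,p["cx"]],[0,f,p["cy"]],[0,0,1]])
def cam(name,s=None):
    p=camera_params(name)
    if "hand_eye" in p:
        s=s or state(); T=np.eye(4); q=s["tool_rot"]; T[:3,:3]=R.from_quat([q[1],q[2],q[3],q[0]]).as_matrix(); T[:3,3]=s["tool_pos"]
        M=T@np.array(p["hand_eye"]); return p,M[:3,:3],M[:3,3]
    Rm=cv2.Rodrigues(np.array(p["rvec"],float))[0]; return p,Rm.T,-Rm.T@np.array(p["tvec"],float).ravel()
def pts(c,uv,d=None,z=None):
    p,Rm,o=c; n=cv2.undistortPoints(np.array(uv,float).reshape(-1,1,2),K(p),np.array(p["dist"],float)).reshape(-1,2)
    r=np.c_[n,np.ones(len(n))]
    if d is not None: return (r*np.array(d).reshape(-1,1))@Rm.T+o
    r=r@Rm.T; return o+r*((z-o[2])/r[:,2:])
def cloud(c,D):
    v,u=np.mgrid[:420,:560]; P=pts(c,np.c_[u.ravel(),v.ravel()],D.ravel()).reshape(420,560,3); P[D==0]=np.nan; return P
def save(n,im): cv2.imwrite("pics/"+n+".png",im[:,:,::-1])
E
python3 - <<'E'
from h import *
for n in("scene","top"):
    c=cam(n); im,D=grab_frame(n); save(n,im); np.savez(n+".npz",im=im,D=D); print(n,c[2],c[1][:,2],camera_params(n)["dist"])
print(state())
print(camera_params("wrist"))
E
```

```text
scene [ 1.05879927 -0.9355159   1.39994873] [-0.36527472  0.53719009 -0.7602639 ] [-0.03725497  0.          0.          0.          0.        ]
top [ 0.3295858  -0.00327507  1.76571432] [ 0.08919243 -0.01800562 -0.99585165] [-0.13427205  0.          0.          0.          0.        ]
{'time': 0.1, 'joint_pos': array([-1.35598160e+00,  5.33066973e-02,  1.61417756e+00, -2.39495315e-05,
        1.47603543e+00, -1.19030211e-01]), 'joint_vel': array([ 0.0003112 , -0.00162263, -0.00447191,  0.00030628, -0.00015863,
        0.00077529]), 'joint_efforts': array([ 3.43537786e-04, -3.94895411e+01, -3.71366143e+01, -1.57800787e-04,
        3.75821226e-03, -5.53800579e-07]), 'tool_pos': array([ 0.20464983, -0.58992784,  0.23016368]), 'tool_rot': array([-9.61844245e-04,  9.86100115e-01,  1.66149435e-01, -5.80337708e-05]), 'contact_force': array([-0.42287979, -0.70989407,  0.01183903]), 'ft_torque': array([0.031288  , 0.00449785, 0.02428624]), 'grasp_force': 0.0, 'gripper_width': 1.000385353248136}
{'fovy': 65.6623215079931, 'cx': 279.63369872499555, 'cy': 213.93458649827954, 'dist': array([0.01472807, 0.        , 0.        , 0.        , 0.        ]), 'hand_eye': array([[ 9.72180060e-04, -9.44261740e-01, -3.29194200e-01,
         8.43409281e-02],
       [ 9.99999526e-01,  9.02644853e-04,  3.64060485e-04,
        -1.33903520e-04],
       [-4.66229367e-05, -3.29194398e-01,  9.44262170e-01,
        -1.42527714e-01],
       [ 0.00000000e+00,  0.00000000e+00,  0.00000000e+00,
         1.00000000e+00]])}
```

View pics/top.png

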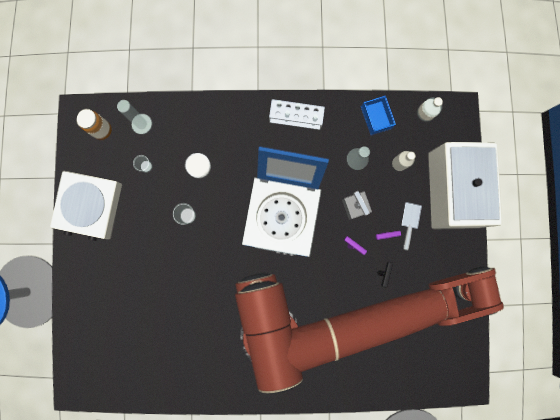

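View pics/scene.png

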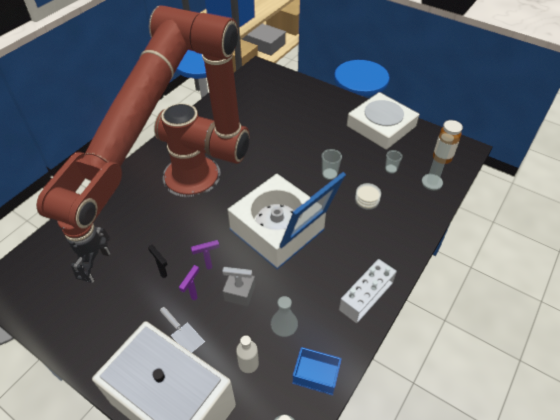

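The top view shows the centrifuge at about (282,217) with its lid at (292,168). The grey block with the steel key is at (358,204), to the right. The purple and black look-alikes lie nearer the robot. The scene view agrees, with the steel handle at (237,272).

Run:
```python
from h import *
for n,(u0,u1,v0,v1) in (("top",(335,380,180,228)),("scene",(215,262,258,300))):
    f=np.load(n+".npz"); P=cloud(cam(n),f["D"]); Q=P[v0:v1,u0:u1].reshape(-1,3); Q=Q[~np.isnan(Q[:,0])]
    B=Q[(Q[:,2]>.122)&(Q[:,2]<.15)]
    (c,wh,a)=cv2.minAreaRect(B[:,:2].astype(np.float32)); print(n,"bar",len(B),B.mean(0),c,wh,a, np.median(B[:,2]))
    print(cv2.boxPoints((c,wh,a)).round(3).tolist())
    B=Q[(Q[:,2]>.05)&(Q[:,2]<.07)]
    (c,wh,a)=cv2.minAreaRect(B[:,:2].astype(np.float32)); print("block",len(B),c,wh,a)
f=np.load("top.npz");P=cloud(cam("top"),f["D"])
Q=P[175:258,238:330].reshape(-1,3);Q=Q[~np.isnan(Q[:,0])]
B=Q[(Q[:,2]>.112)&(Q[:,2]<.128)]
c,wh,a=cv2.minAreaRect(B[:,:2].astype(np.float32));print("housing",c,wh,a,np.median(B[:,2]));print(cv2.boxPoints((c,wh,a)).round(3).tolist())
print("hub px",P[217,270:296,:].round(3).tolist()[::2])
im=cv2.resize(f["im"][140:265,235:395],None,fx=5,fy=4.8,interpolation=cv2.INTER_CUBIC)
# circle of bowl by dark/depth: points below rim inside housing
h=Q[(Q[:,2]>.06)&(Q[:,2]<.114)]; print("below rim",cv2.minEnclosingCircle(h[:,:2].astype(np.float32)))
# lid
Q=P[140:195,250:335].reshape(-1,3);Q=Q[~np.isnan(Q[:,0])];B=Q[Q[:,2]>.2];print("lid",len(B),B.mean(0),B.min(0),B.max(0))
save("crop",im)
```

```text
top bar 143 [ 0.48658822 -0.32647018  0.13431666] (0.4872058928012848, -0.3275262117385864) (0.08892039954662323, 0.020379645749926567) 25.854141235351562 0.13455662895625475
[[0.4429999887943268, -0.33799999952316284], [0.4519999921321869, -0.35600000619888306], [0.5320000052452087, -0.31700000166893005], [0.5230000019073486, -0.29899999499320984]]
block 314 (0.4877011477947235, -0.3268306851387024) (0.0798010602593422, 0.08439917862415314) 18.722930908203125
scene bar 202 [ 0.4910488  -0.32699781  0.13362018] (0.49052098393440247, -0.3251692056655884) (0.08988046646118164, 0.02234813943505287) 27.529285430908203 0.1344546880302372
[[0.44600000977516174, -0.335999995470047], [0.4560000002384186, -0.35600000619888306], [0.5360000133514404, -0.3140000104904175], [0.5249999761581421, -0.2939999997615814]]
block 448 (0.4896857738494873, -0.32586658000946045) (0.0821554958820343, 0.0817907527089119) 18.160804748535156
housing (0.4436017870903015, -0.0414939820766449) (0.24089089035987854, 0.24239501357078552) 79.15159606933594 0.11939310654479096
[[0.3019999861717224, -0.13699999451637268], [0.5400000214576721, -0.18299999833106995], [0.5849999785423279, 0.05400000140070915], [0.34700000286102295, 0.10000000149011612]]
hub px [[0.446, -0.002, 0.072], [0.445, -0.009, 0.084], [0.447, -0.016, 0.051], [0.443, -0.023, 0.113], [0.447, -0.031, 0.05], [0.446, -0.038, 0.059], [0.446, -0.046, 0.058], [0.445, -0.053, 0.08], [0.442, -0.059, 0.111], [0.445, -0.067, 0.075], [0.445, -0.075, 0.07], [0.445, -0.082, 0.075], [0.445, -0.089, 0.073]]
below rim ((0.4431183338165283, -0.03861875832080841), 0.1632504165172577)
lid 1530 [ 0.60247319 -0.07207457  0.28634641] [ 0.55689284 -0.18404042  0.20005723] [0.64714279 0.04055551 0.35294704]
```

View pics/crop.png

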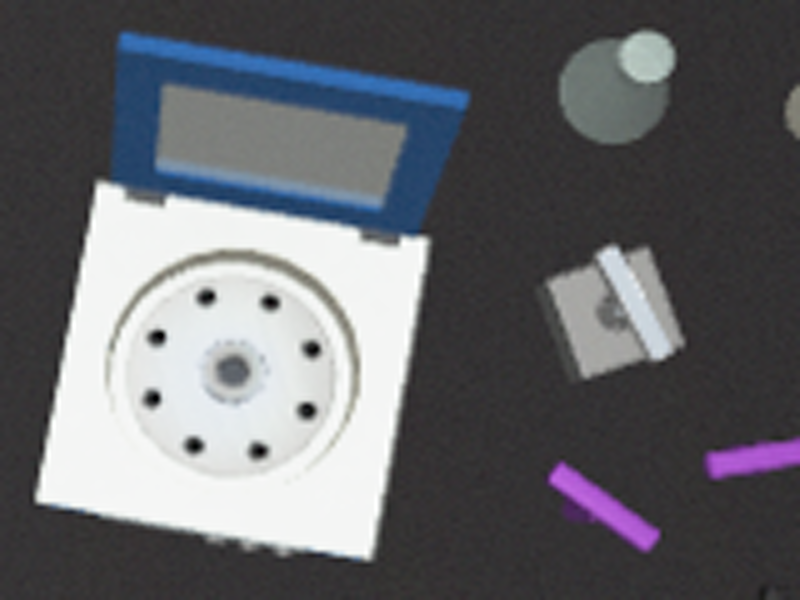

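```bash
cat >> h.py <<'E'
def go(x,y,z,yaw):
    s=state(); q=s["tool_rot"]; T=R.from_quat([q[1],q[2],q[3],q[0]]); M=T.as_matrix()
    Y=np.radians(yaw); G=np.array([[np.cos(Y),np.sin(Y),0],[np.sin(Y),-np.cos(Y),0],[0,0,-1]])
    print("t",s["time"],"yaw",np.degrees(np.arctan2(M[1,0],M[0,0])).round(2),"pos",s["tool_pos"].round(4),"F",s["contact_force"].round(1),"Tq",s["ft_torque"].round(2),"j",s["joint_pos"].round(2),"w",round(float(s["gripper_width"]),3))
    print("shift",(M.T@(np.array([x,y,z])-s["tool_pos"])/.025).round(3),"turn",(np.degrees((T.inv()*R.from_matrix(G)).as_rotvec())/8).round(3))
E
python3 -c "
from h import *
go(.489,-.326,.26,100);go(.489,-.326,.26,207)"
```

```text
t 0.1 yaw 19.13 pos [ 0.2046 -0.5899  0.2302] F [-0.4 -0.7  0. ] Tq [0.03 0.   0.02] j [-1.36  0.05  1.61 -0.    1.48 -0.12] w 1.0
shift [14.206 -6.249 -1.179] turn [-1.0000e-02 -1.1000e-02 -1.0109e+01]
t 0.1 yaw 19.13 pos [ 0.2046 -0.5899  0.2302] F [-0.4 -0.7  0. ] Tq [0.03 0.   0.02] j [-1.36  0.05  1.61 -0.    1.48 -0.12] w 1.0
shift [14.206 -6.249 -1.179] turn [-4.0000e-03  2.0000e-02  2.1516e+01]
```

Emit:
jog_arm:
  targets:
    - [[1.8,-0.8,-1.2],[0,0,-1.3],100]
    - [[3.6,-1.6,-1.2],[0,0,-2.6],100]
    - [[5.4,-2.4,-1.2],[0,0,-3.9],100]
    - [[7.2,-3.2,-1.2],[0,0,-5.2],100]
    - [[9,-4,-1.2],[0,0,-6.5],100]
    - [[10.8,-4.8,-1.2],[0,0,-7.8],100]
    - [[12.6,-5.6,-1.2],[0,0,-9.1],100]
    - [[14.2,-6.25,-1.2],[0,0,-10.4],100]

```text
time: 1.1
tool_pos: [0.4899, -0.3249, 0.2608]
tool_rot: [-0.0, 0.625, 0.781, 0.0]
contact_force: [0.1, -0.1, -0.4]
gripper_width: 0.999
grasp_force: 0.0
```

```bash
python3 -c "
from h import *
go(.489,-.326,.26,207)"
```

```text
t 1.1 yaw 102.7 pos [ 0.4899 -0.3249  0.2608] F [ 0.1 -0.1 -0.4] Tq [-0.03  0.02 -0.  ] j [-0.71 -0.05  1.67  0.    1.53 -0.93] w 0.999
shift [-0.033 -0.044  0.031] turn [ 2.0000e-03 -6.0000e-03 -1.3037e+01]
```

Emit:
jog_arm:
  targets:
    - [[0,0,0],[0,0,-1.3],100]
    - [[0,0,0],[0,0,-2.6],100]
    - [[0,0,0],[0,0,-3.9],100]
    - [[0,0,0],[0,0,-5.2],100]
    - [[0,0,0],[0,0,-6.5],100]
    - [[0,0,0],[0,0,-7.8],100]
    - [[0,0,0],[0,0,-9.1],100]
    - [[0,0,0],[0,0,-10.4],100]

```text
time: 2.1
tool_pos: [0.4887, -0.3263, 0.2606]
tool_rot: [-0.0, -0.051, 0.999, 0.0]
contact_force: [-0.2, 0.3, -0.3]
gripper_width: 1.0
grasp_force: 0.0
```

Emit:
jog_arm:
  targets:
    - [[0,0,0],[0,0,-0.9],100]
    - [[0,0,0],[0,0,-1.8],100]
    - [[0,0,0],[0,0,-2.6],100]
    - [[0,0,0],[0,0,-2.6],100]

```text
time: 2.6
tool_pos: [0.4888, -0.3264, 0.2607]
tool_rot: [-0.0, -0.227, 0.974, 0.0]
contact_force: [-0.2, 0.5, -0.1]
gripper_width: 0.998
grasp_force: 0.0
```

Run:
```python
from h import *
c=cam("wrist"); im,D=grab_frame("wrist"); save("w1",im)
P=cloud(c,D); Q=P.reshape(-1,3); Q=Q[~np.isnan(Q[:,0])]
m=(np.hypot(Q[:,0]-.489,Q[:,1]+.326)<.07)
B=Q[m&(Q[:,2]>.131)&(Q[:,2]<.14)]
print("bar",len(B),np.median(B[:,2]),r:=cv2.minAreaRect(B[:,:2].astype(np.float32))); print(cv2.boxPoints(r).round(4).tolist())
B=Q[m&(Q[:,2]>.055)&(Q[:,2]<.065)]
print("block",len(B),cv2.minAreaRect(B[:,:2].astype(np.float32)),np.median(B[:,2]))
go(.489,-.326,.26,207)
```

```text
bar 2040 0.13555257400113524 ((0.48787787556648254, -0.32587599754333496), (0.08873437345027924, 0.01798449270427227), 26.193031311035156)
[[0.4440999925136566, -0.33739998936653137], [0.4519999921321869, -0.35350000858306885], [0.5317000150680542, -0.31439998745918274], [0.5236999988555908, -0.29820001125335693]]
block 3839 ((0.48841312527656555, -0.32563725113868713), (0.0802709311246872, 0.08001215010881424), 18.36264419555664) 0.05973610059850648
t 2.65 yaw -153.78 pos [ 0.4888 -0.3264  0.2608] F [ 0.6 -0.7  0.3] Tq [ 0.05  0.01 -0.01] j [-0.72 -0.05  1.67 -0.    1.53 -2.74] w 1.002
shift [-0.014  0.011  0.032] turn [ 0.005 -0.002 -0.098]
```

View pics/w1.png

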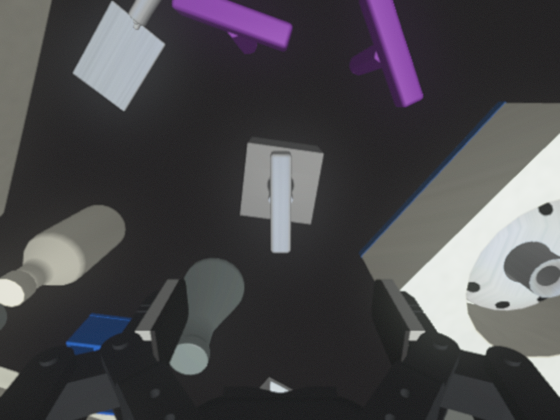

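The wrist view shows the steel bar at (281,200), on its block and centred between the fingers. The bar length and width, and the block height, match what was given. I'll descend and grip.

Emit:
jog_arm:
  targets:
    - [[0,0,1.8],[0,0,0],100]
    - [[0,0.03,3.6],[0,0,0],100]
    - [[0.02,0.03,5.2],[0,0,0],70]
    - [[0.02,0.03,6.2],[0,0,0],60]
    - [[0.02,0.03,6.2],[0,0,0],0]
    - [[0.02,0.03,6.2],[0,0,0],0]
    - [[0.02,0.03,6.2],[0,0,0],0]
    - [[0.02,0.03,6.2],[0,0,0],0]

```text
time: 3.65
tool_pos: [0.4884, -0.3263, 0.107]
tool_rot: [0.0, -0.228, 0.974, -0.0]
contact_force: [0.1, -0.0, -2.7]
gripper_width: 0.218
grasp_force: 58.7
```

Emit:
jog_arm:
  targets:
    - [[0,0,0],[0,0,0],0]
    - [[0,0,0],[0,0,0],0]

```text
time: 3.9
tool_pos: [0.4884, -0.3263, 0.1069]
tool_rot: [0.0, -0.228, 0.974, -0.0]
contact_force: [-0.1, 0.9, -1.2]
gripper_width: 0.229
grasp_force: 59.0
```

```bash
python3 -c "
from h import *
go(.4436,-.0415,.30,206)"
```

```text
t 3.9 yaw -153.68 pos [ 0.4884 -0.3263  0.1069] F [-0.1  0.9 -1.2] Tq [ 0.07  0.07 -0.  ] j [-0.72  0.07  1.81  0.    1.26 -2.75] w 0.229
shift [-3.446 10.999 -7.732] turn [-0.005  0.003  0.041]
```

Emit:
jog_arm:
  targets:
    - [[0,0,-1],[0,0,0],0]
    - [[0,0,-2.5],[0,0,0],0]
    - [[0,0,-4],[0,0,0],0]
    - [[-0.2,1,-5.5],[0,0,0],0]
    - [[-0.8,3,-6],[0,0,0],0]
    - [[-1.3,5,-6],[0,0,0],0]
    - [[-1.8,7,-6],[0,0,0],0]
    - [[-2.15,8.4,-6],[0,0,0],0]

```text
time: 4.9
tool_pos: [0.4425, -0.1122, 0.2561]
tool_rot: [0.0, -0.228, 0.974, 0.0]
contact_force: [-0.1, -0.2, -3.2]
gripper_width: 0.218
grasp_force: 59.3
```

Emit:
jog_arm:
  targets:
    - [[0,0,0],[0,0,0],0]
    - [[0,0,0],[0,0,0],0]

```text
time: 5.15
tool_pos: [0.4433, -0.1143, 0.2563]
tool_rot: [0.0, -0.228, 0.974, -0.0]
contact_force: [0.4, -0.9, -4.1]
gripper_width: 0.219
grasp_force: 59.5
```

Run:
```python
from h import *
c=cam("wrist"); im,D=grab_frame("wrist"); save("w2",im); np.savez("w2.npz",im=im,D=D)
P=cloud(c,D); Q=P.reshape(-1,3); Q=Q[~np.isnan(Q[:,0])]
m=(np.hypot(Q[:,0]-.4436,Q[:,1]+.0415)<.035)
B=Q[m&(Q[:,2]>.106)&(Q[:,2]<.114)]
print("hub",len(B),np.median(B[:,2]) if len(B) else 0, B.min(0),B.max(0), cv2.minEnclosingCircle(B[:,:2].astype(np.float32)))
# outline via mask
M=np.zeros((420,560),np.uint8); M[(np.nan_to_num(np.abs(P[:,:,2]-.11),nan=1)<.004)&(np.hypot(P[:,:,0]-.4436,P[:,:,1]+.0415)<.035)]=255
cs,_=cv2.findContours(M,cv2.RETR_EXTERNAL,cv2.CHAIN_APPROX_NONE); k=max(cs,key=len)
print(len(k)); q=pts(c,k[:,0].astype(float),z=.11)[:,:2].astype(np.float32); print(cv2.fitEllipse(q), cv2.minEnclosingCircle(q))
# key shaft in view: points between TCP and below
s=state(); kk=Q[(np.hypot(Q[:,0]-s["tool_pos"][0],Q[:,1]-s["tool_pos"][1])<.025)&(Q[:,2]>.165)&(Q[:,2]<.24)]
print("shaft",len(kk),kk.min(0) if len(kk) else 0)
go(.4436,-.0415,.30,206)
```

```text
hub 1011 0.10911603068641784 [ 0.42035279 -0.06339594  0.1060038 ] [ 0.46479876 -0.01870551  0.11131736] ((0.4427352547645569, -0.04100877419114113), 0.02268514595925808)
127
((0.4423103332519531, -0.04145317152142525), (0.043741900473833084, 0.04501732438802719), 149.27227783203125) ((0.4421244263648987, -0.04131651297211647), 0.023121513426303864)
shaft 0 0
t 5.2 yaw -153.71 pos [ 0.4433 -0.1146  0.2563] F [ 0.5 -0.5 -2.5] Tq [-0.01  0.01 -0.03] j [-0.42 -0.38  1.95 -0.    1.57 -2.45] w 0.224
shift [-1.305  2.617 -1.75 ] turn [-0.002 -0.001  0.036]
```

View pics/w2.png

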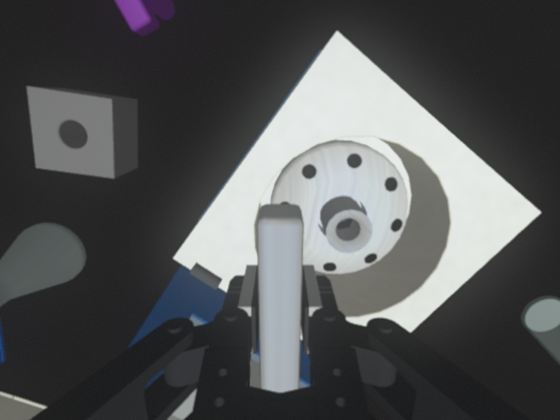

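Run:
```python
from h import *
c=cam("wrist"); f=np.load("w2.npz"); D=f["D"]
s=state(); P=cloud(c,D); q=s["tool_rot"]; T=R.from_quat([q[1],q[2],q[3],q[0]]).as_matrix()
L=(P-s["tool_pos"])@T
m=(np.abs(L[:,:,2]+.029)<.004)&(np.abs(L[:,:,1])<.02)
B=L[m]; print(len(B),B.min(0),B.max(0),np.median(B,0))
print("hole pts by ray", pts(c,[[72,133]],z=.06))
im=f["im"].astype(int).sum(2); M=(im[100:165,30:115]<200)&(P[100:165,30:115,2]<.075)
g=im[110:160,45:105]; v,u=np.nonzero(g<g.max()*.6); print("hole",u.mean()+45,v.mean()+110,len(u),pts(c,[[u.mean()+45,v.mean()+110]],z=.06), pts(c,[[(u.min()+u.max())/2+45,(v.min()+v.max())/2+110]],z=.06))
go(.4425,-.0412,.2563,206)
```

```text
8135 [-0.03948837 -0.01998251 -0.03299561] [ 0.04494129  0.01999979 -0.02501508] [ 1.02212955e-02  3.63540586e-05 -2.88819747e-02]
hole pts by ray [[ 0.48770116 -0.32601843  0.06      ]]
hole 72.87388987566607 133.86678507992895 563 [[ 0.48815379 -0.32502263  0.06      ]] [[ 0.4882271  -0.32487673  0.06      ]]
t 5.2 yaw -153.71 pos [ 0.4433 -0.1146  0.2563] F [ 0.5 -0.5 -2.5] Tq [-0.01  0.01 -0.03] j [-0.42 -0.38  1.95 -0.    1.57 -2.45] w 0.224
shift [-1.271e+00  2.648e+00 -2.000e-03] turn [-0.002 -0.001  0.036]
```

Emit:
jog_arm:
  targets:
    - [[-0.7,1.3,0],[0,0,0],0]
    - [[-1.27,2.65,0],[0,0,0],0]
    - [[-1.27,2.65,0],[0,0,0],0]
    - [[-1.27,2.65,1],[0,0,0],0]
    - [[-1.27,2.65,1.7],[0,0,0],0]
    - [[-1.27,2.65,2.0],[0,0,0],0]
    - [[-1.27,2.65,2.2],[0,0,0],0]
    - [[-1.27,2.65,2.2],[0,0,0],0]

```text
time: 6.2
tool_pos: [0.4424, -0.0408, 0.2014]
tool_rot: [-0.0, -0.228, 0.974, -0.0]
contact_force: [1.3, -0.4, -3.4]
gripper_width: 0.223
grasp_force: 59.7
```

```bash
python3 -c "
from h import *
go(.4425,-.0412,.166,206)"
```

```text
t 6.2 yaw -153.69 pos [ 0.4424 -0.0408  0.2014] F [ 1.3 -0.4 -3.4] Tq [ 0.06 -0.02 -0.  ] j [-0.26 -0.39  2.05 -0.    1.48 -2.29] w 0.223
shift [ 0.004 -0.015  1.416] turn [-0.    -0.     0.038]
```

Emit:
jog_arm:
  targets:
    - [[0,0,0.2],[0,0,0],0]
    - [[0,0,0.4],[0,0,0],0]
    - [[0,0,0.4],[0,0,0],0]

```text
time: 6.58
tool_pos: [0.4421, -0.0405, 0.1908]
tool_rot: [-0.0, -0.228, 0.974, 0.0]
contact_force: [-1.2, 0.0, -3.8]
gripper_width: 0.22
grasp_force: 59.7
```

Emit:
jog_arm:
  targets:
    - [[0,0,0.3],[0,0,0],0]
    - [[0,0,0.6],[0,0,0],0]
    - [[0,0,0.85],[0,0,0],0]
    - [[0,0,0.85],[0,0,0],0]

```text
time: 7.08
tool_pos: [0.4419, -0.0406, 0.1692]
tool_rot: [-0.001, -0.228, 0.974, 0.0]
contact_force: [0.8, -0.4, -4.5]
gripper_width: 0.223
grasp_force: 59.7
```

Emit:
jog_arm:
  targets:
    - [[0,0,0.1],[0,0,0],0]
    - [[0,0,0.1],[0,0,0],0]

```text
time: 7.32
tool_pos: [0.4423, -0.0406, 0.1675]
tool_rot: [-0.0, -0.228, 0.974, -0.0]
contact_force: [-0.3, -0.1, -3.7]
gripper_width: 0.22
grasp_force: 59.7
```

Emit:
jog_arm:
  targets:
    - [[0,0,0.06],[0,0,0],0]
    - [[0,0,0.06],[0,0,0],0]

```text
time: 7.58
tool_pos: [0.4423, -0.0406, 0.1661]
tool_rot: [0.0, -0.228, 0.974, -0.0]
contact_force: [0.3, -0.4, -3.1]
gripper_width: 0.222
grasp_force: 59.7
```

Emit:
jog_arm:
  targets:
    - [[0,0,0.04],[0,0,0],0]
    - [[0,0,0.04],[0,0,0],0]

```text
time: 7.82
tool_pos: [0.4426, -0.0406, 0.1655]
tool_rot: [0.0, -0.228, 0.974, -0.0]
contact_force: [-0.3, 0.3, -1.5]
gripper_width: 0.227
grasp_force: 59.9
```

Emit:
jog_arm:
  targets:
    - [[0,0,0.04],[0,0,0],0]
    - [[0,0,0.04],[0,0,0],0]

```text
time: 8.07
tool_pos: [0.4429, -0.0407, 0.165]
tool_rot: [0.001, -0.228, 0.974, -0.0]
contact_force: [0.4, 0.1, 2.7]
gripper_width: 0.22
grasp_force: 60.3
```

Emit:
jog_arm:
  targets:
    - [[0,0,0],[0,0,0.6],0]
    - [[0,0,0],[0,0,1.2],0]
    - [[0,0,0],[0,0,1.8],0]
    - [[0,0,0],[0,0,1.8],0]

```text
time: 8.57
tool_pos: [0.443, -0.0407, 0.1651]
tool_rot: [0.001, -0.104, 0.995, -0.0]
contact_force: [-0.4, -1.0, 5.2]
gripper_width: 0.218
grasp_force: 60.5
```

```bash
python3 -c "
from h import *
go(.4425,-.0412,.166,206)"
```

```text
t 8.575 yaw -168.02 pos [ 0.443  -0.0407  0.1651] F [-0.4 -1.   5.2] Tq [ 0.06 -0.04  0.03] j [-0.26 -0.36  2.09  0.    1.41 -2.04] w 0.218
shift [ 0.025 -0.016 -0.035] turn [-0.007  0.012 -1.753]
```

Emit:
jog_arm:
  targets:
    - [[0,0,0],[0,0,0.6],0]
    - [[0,0,0],[0,0,1.2],0]
    - [[0,0,0],[0,0,1.2],0]

```text
time: 8.95
tool_pos: [0.443, -0.0408, 0.1652]
tool_rot: [0.001, -0.021, 1.0, -0.0]
contact_force: [0.5, 0.3, 4.3]
gripper_width: 0.221
grasp_force: 60.6
```

Emit:
jog_arm:
  targets:
    - [[0,0,0],[0,0,0.6],0]
    - [[0,0,0],[0,0,1.2],0]
    - [[0,0,0],[0,0,1.2],0]

```text
time: 9.32
tool_pos: [0.4427, -0.0407, 0.1649]
tool_rot: [0.001, 0.062, 0.998, -0.0]
contact_force: [-0.3, 1.0, 5.3]
gripper_width: 0.223
grasp_force: 60.6
```

Emit:
jog_arm:
  targets:
    - [[0,0,0],[0,0,0.6],0]
    - [[0,0,0],[0,0,1.2],0]
    - [[0,0,0],[0,0,1.2],0]

```text
time: 9.7
tool_pos: [0.4413, -0.0402, 0.1625]
tool_rot: [-0.001, 0.145, 0.989, 0.0]
contact_force: [0.3, 0.5, -3.7]
gripper_width: 0.225
grasp_force: 59.7
```

Emit:
jog_arm:
  targets:
    - [[0,0,0],[0,0,0.6],0]
    - [[0,0,0],[0,0,1.2],0]
    - [[0,0,0],[0,0,1.2],0]

```text
time: 10.07
tool_pos: [0.4416, -0.0403, 0.1629]
tool_rot: [-0.001, 0.227, 0.974, 0.0]
contact_force: [0.5, -0.1, -4.6]
gripper_width: 0.224
grasp_force: 59.7
```

```bash
python3 -c "
from h import *
go(.4425,-.0412,.166,206)"
```

```text
t 10.075 yaw 153.7 pos [ 0.4416 -0.0403  0.1629] F [ 0.5 -0.1 -4.6] Tq [ 0.13 -0.14  0.02] j [-0.26 -0.35  2.09  0.    1.41 -1.37] w 0.224
shift [-0.047 -0.017 -0.124] turn [ 6.000e-03 -1.400e-02 -6.537e+00]
```

It dropped in. Now push down to home: TCP about 0.152.

Emit:
jog_arm:
  targets:
    - [[0,0,0.1],[0,0,0],0]
    - [[0,0,0.2],[0,0,0],0]
    - [[0,0,0.2],[0,0,0],0]

```text
time: 10.45
tool_pos: [0.4421, -0.0405, 0.1586]
tool_rot: [-0.0, 0.229, 0.974, 0.0]
contact_force: [-0.1, 0.2, -4.0]
gripper_width: 0.221
grasp_force: 59.7
```

Emit:
jog_arm:
  targets:
    - [[0,0,0.06],[0,0,0],0]
    - [[0,0,0.12],[0,0,0],0]
    - [[0,0,0.12],[0,0,0],0]

```text
time: 10.82
tool_pos: [0.4423, -0.0405, 0.1559]
tool_rot: [-0.0, 0.229, 0.973, 0.0]
contact_force: [0.2, -0.1, -3.1]
gripper_width: 0.22
grasp_force: 59.7
```

```bash
python3 -c "
from h import *
go(.4425,-.0412,.152,153.7)"
```

```text
t 10.825 yaw 153.53 pos [ 0.4423 -0.0405  0.1559] F [ 0.2 -0.1 -3.1] Tq [ 0.22 -0.1  -0.03] j [-0.26 -0.35  2.1   0.    1.39 -1.37] w 0.22
shift [-0.02  -0.019  0.157] turn [ 0.    -0.002 -0.021]
```

Emit:
jog_arm:
  targets:
    - [[0,0,0.06],[0,0,0],0]
    - [[0,0,0.12],[0,0,0],0]
    - [[0,0,0.12],[0,0,0],0]

```text
time: 11.2
tool_pos: [0.4422, -0.0405, 0.1528]
tool_rot: [-0.0, 0.229, 0.973, 0.0]
contact_force: [0.4, 0.5, -4.5]
gripper_width: 0.22
grasp_force: 59.7
```

Emit:
jog_arm:
  targets:
    - [[0,0,0.06],[0,0,0],0]
    - [[0,0,0.06],[0,0,0],0]

```text
time: 11.45
tool_pos: [0.4425, -0.0406, 0.1518]
tool_rot: [0.0, 0.229, 0.973, -0.0]
contact_force: [0.4, 1.2, -1.9]
gripper_width: 0.223
grasp_force: 59.9
```

Emit:
jog_arm:
  targets:
    - [[0,0,0.03],[0,0,0.8],0]
    - [[0,0,0.03],[0,0,1.6],0]
    - [[0,0,0.03],[0,0,2.4],0]
    - [[0,0,0.03],[0,0,2.4],0]

```text
time: 11.95
tool_pos: [0.4429, -0.0405, 0.1518]
tool_rot: [0.001, 0.387, 0.922, 0.0]
contact_force: [-0.3, 1.9, 2.0]
gripper_width: 0.222
grasp_force: 60.3
```

```bash
python3 -c "
from h import *
go(.4425,-.0412,.152,153.7)"
```

```text
t 11.95 yaw 134.42 pos [ 0.4429 -0.0405  0.1518] F [-0.3  1.9  2. ] Tq [ 0.4  -0.03  0.16] j [-0.26 -0.34  2.1   0.    1.38 -1.03] w 0.222
shift [-0.007 -0.031 -0.009] turn [ 0.007  0.009 -2.409]
```

Emit:
jog_arm:
  targets:
    - [[0,0,0],[0,0,0.8],0]
    - [[0,0,0],[0,0,1.6],0]
    - [[0,0,0],[0,0,1.6],0]

```text
time: 12.32
tool_pos: [0.443, -0.0405, 0.1518]
tool_rot: [0.001, 0.487, 0.873, 0.0]
contact_force: [0.8, 3.0, 3.7]
gripper_width: 0.222
grasp_force: 60.4
```

```bash
python3 -c "
from h import *
go(.4425,-.0412,.152,121.6)"
```

```text
t 12.325 yaw 121.7 pos [ 0.443  -0.0405  0.1518] F [0.8 3.  3.7] Tq [ 0.53 -0.14  0.17] j [-0.26 -0.34  2.1   0.    1.38 -0.81] w 0.222
shift [-0.013 -0.032 -0.01 ] turn [0.012 0.006 0.012]
```

Emit:
jog_arm:
  targets:
    - [[0,0,0],[0,0,0.5],0]
    - [[0,0,0],[0,0,1],0]
    - [[0,0,0],[0,0,1],0]

```text
time: 12.7
tool_pos: [0.443, -0.0405, 0.1517]
tool_rot: [0.001, 0.547, 0.837, 0.001]
contact_force: [0.6, 3.1, 4.8]
gripper_width: 0.221
grasp_force: 60.5
```

```bash
python3 -c "
from h import *
go(.4425,-.0412,.152,113.6)"
```

```text
t 12.7 yaw 113.71 pos [ 0.443  -0.0405  0.1517] F [0.6 3.1 4.8] Tq [ 0.48 -0.21  0.23] j [-0.26 -0.34  2.1   0.    1.38 -0.67] w 0.221
shift [-0.016 -0.03  -0.01 ] turn [0.012 0.005 0.014]
```

Emit:
jog_arm:
  targets:
    - [[0,0,0],[0,0,0.5],0]
    - [[0,0,0],[0,0,0.5],0]

```text
time: 12.95
tool_pos: [0.443, -0.0406, 0.1517]
tool_rot: [0.001, 0.576, 0.818, 0.001]
contact_force: [1.5, 4.0, 5.9]
gripper_width: 0.221
grasp_force: 60.6
```

```bash
python3 -c "
from h import *
go(.4425,-.0412,.152,109.7)"
```

```text
t 12.95 yaw 109.7 pos [ 0.443  -0.0406  0.1517] F [1.5 4.  5.9] Tq [ 0.53 -0.2   0.22] j [-0.26 -0.34  2.1   0.    1.38 -0.6 ] w 0.221
shift [-0.017 -0.029 -0.011] turn [ 0.013  0.004 -0.   ]
```

Emit:
jog_arm:
  targets:
    - [[0,0,0],[0,0,0.5],0]
    - [[0,0,0],[0,0,0.5],0]

```text
time: 13.2
tool_pos: [0.4431, -0.0406, 0.1517]
tool_rot: [0.001, 0.604, 0.797, 0.001]
contact_force: [1.3, 3.6, 5.2]
gripper_width: 0.223
grasp_force: 60.6
```

```bash
python3 -c "
from h import *
go(.4425,-.0412,.152,105.7)"
```

```text
t 13.2 yaw 105.7 pos [ 0.4431 -0.0406  0.1517] F [1.3 3.6 5.2] Tq [ 0.6  -0.16  0.22] j [-0.26 -0.34  2.1   0.    1.38 -0.53] w 0.223
shift [-0.018 -0.029 -0.01 ] turn [ 0.014  0.004 -0.001]
```

Emit:
jog_arm:
  targets:
    - [[0,0,-0.02],[0,0,0.5],0]
    - [[0,0,-0.02],[0,0,0.8],0]
    - [[0,0,-0.02],[0,0,0.8],0]

```text
time: 13.58
tool_pos: [0.4429, -0.0405, 0.1518]
tool_rot: [0.001, 0.648, 0.762, 0.001]
contact_force: [2.1, 2.8, 4.4]
gripper_width: 0.22
grasp_force: 60.4
```

```bash
python3 -c "
from h import *
go(.4425,-.0412,.152,99.3)"
```

```text
t 13.575 yaw 99.29 pos [ 0.4429 -0.0405  0.1518] F [2.1 2.8 4.4] Tq [ 0.53 -0.47  0.29] j [-0.26 -0.34  2.1   0.    1.38 -0.42] w 0.22
shift [-0.024 -0.02  -0.01 ] turn [ 0.012  0.001 -0.001]
```

Emit:
jog_arm:
  targets:
    - [[0,0,0],[0,0,0.5],0]
    - [[0,0,0],[0,0,0.5],0]

```text
time: 13.82
tool_pos: [0.4429, -0.0406, 0.1518]
tool_rot: [0.001, 0.674, 0.739, 0.0]
contact_force: [2.8, 3.2, 3.9]
gripper_width: 0.219
grasp_force: 60.5
```

```bash
python3 -c "
from h import *
go(.4425,-.0412,.152,95.3)"
```

```text
t 13.825 yaw 95.27 pos [ 0.4429 -0.0406  0.1518] F [2.8 3.2 3.9] Tq [ 0.54 -0.45  0.24] j [-0.26 -0.34  2.1   0.    1.38 -0.35] w 0.219
shift [-0.022 -0.016 -0.009] turn [ 0.011  0.002 -0.004]
```

Emit:
jog_arm:
  targets:
    - [[0,0,0],[0,0,0.5],0]
    - [[0,0,0],[0,0,0.5],0]

```text
time: 14.08
tool_pos: [0.4428, -0.0406, 0.1517]
tool_rot: [0.001, 0.699, 0.715, 0.0]
contact_force: [1.7, 3.0, 4.8]
gripper_width: 0.221
grasp_force: 60.6
```

```bash
python3 -c "
from h import *
go(.4425,-.0412,.152,91.3)"
```

```text
t 14.075 yaw 91.27 pos [ 0.4428 -0.0406  0.1517] F [1.7 3.  4.8] Tq [ 0.51 -0.53  0.26] j [-0.26 -0.34  2.1   0.    1.38 -0.28] w 0.221
shift [-0.023 -0.012 -0.01 ] turn [ 0.009  0.001 -0.003]
```

Emit:
jog_arm:
  targets:
    - [[0,0,0],[0,0,0.5],0]
    - [[0,0,0],[0,0,0.5],0]

```text
time: 14.32
tool_pos: [0.4428, -0.0407, 0.1518]
tool_rot: [0.001, 0.724, 0.69, 0.0]
contact_force: [3.2, 2.5, 5.1]
gripper_width: 0.225
grasp_force: 60.6
```

```bash
python3 -c "
from h import *
go(.4425,-.0412,.152,87.3)"
```

```text
t 14.325 yaw 87.28 pos [ 0.4428 -0.0407  0.1518] F [3.2 2.5 5.1] Tq [ 0.54 -0.58  0.27] j [-0.26 -0.34  2.1   0.    1.38 -0.21] w 0.225
shift [-0.022 -0.011 -0.01 ] turn [ 0.009  0.001 -0.003]
```

Emit:
jog_arm:
  targets:
    - [[0,0,0],[0,0,0.4],0]
    - [[0,0,0],[0,0,0.4],0]

```text
time: 14.58
tool_pos: [0.4428, -0.0408, 0.1518]
tool_rot: [0.001, 0.742, 0.67, 0.0]
contact_force: [2.3, 2.2, 5.5]
gripper_width: 0.222
grasp_force: 60.4
```

```bash
python3 -c "
from h import *
go(.4425,-.0412,.152,84.1)"
```

```text
t 14.575 yaw 84.11 pos [ 0.4428 -0.0408  0.1518] F [2.3 2.2 5.5] Tq [ 0.38 -0.54  0.55] j [-0.26 -0.34  2.1  -0.    1.38 -0.16] w 0.222
shift [-0.018 -0.01  -0.01 ] turn [0.01  0.004 0.002]
```

Emit:
jog_arm:
  targets:
    - [[0,0,0],[0,0,0.4],0]
    - [[0,0,0],[0,0,0.4],0]

```text
time: 14.82
tool_pos: [0.4428, -0.0408, 0.1518]
tool_rot: [0.001, 0.761, 0.649, 0.0]
contact_force: [2.3, 2.7, 4.8]
gripper_width: 0.223
grasp_force: 60.6
```

```bash
python3 -c "
from h import *
go(.4425,-.0412,.152,80.9)"
```

```text
t 14.825 yaw 80.94 pos [ 0.4428 -0.0408  0.1518] F [2.3 2.7 4.8] Tq [ 0.42 -0.71  0.8 ] j [-0.26 -0.34  2.1  -0.    1.38 -0.1 ] w 0.223
shift [-0.018 -0.011 -0.01 ] turn [0.011 0.004 0.005]
```

Emit:
jog_arm:
  targets:
    - [[0,0,0],[0,0,0.4],0]
    - [[0,0,0],[0,0,0.4],0]

```text
time: 15.08
tool_pos: [0.4428, -0.0416, 0.1518]
tool_rot: [0.001, 0.779, 0.627, -0.0]
contact_force: [3.1, -1.4, 5.2]
gripper_width: 0.221
grasp_force: 69.5
```

```bash
python3 -c "
from h import *
go(.4425,-.0412,.152,77.7)"
```

```text
t 15.075 yaw 77.67 pos [ 0.4428 -0.0416  0.1518] F [ 3.1 -1.4  5.2] Tq [-0.5  -0.71  0.41] j [-0.26 -0.34  2.1  -0.    1.38 -0.04] w 0.221
shift [ 0.011 -0.013 -0.009] turn [ 0.013  0.017 -0.004]
```

Emit:
jog_arm:
  targets:
    - [[0,0,0],[0,0,0.4],0]
    - [[0,0,0],[0,0,0.4],0]

```text
time: 15.32
tool_pos: [0.4428, -0.0415, 0.1518]
tool_rot: [0.001, 0.796, 0.606, -0.0]
contact_force: [1.9, -1.1, 4.9]
gripper_width: 0.223
grasp_force: 77.8
```

Run:
```python
from h import *
c=cam("wrist"); s=state(); im,D=grab_frame("wrist"); save("w3",im); P=cloud(c,D); q=s["tool_rot"]; T=R.from_quat([q[1],q[2],q[3],q[0]]).as_matrix()
L=(P-s["tool_pos"])@T
m=(np.abs(L[:,:,2]+.029)<.003)&(np.abs(L[:,:,1])<.02)&(L[:,:,0]>.012)
B=L[m]; print(len(B),"bar",cv2.minAreaRect(B[:,:2].astype(np.float32)))
go(.4425,-.0412,.152,74.5)
```

```text
3479 bar ((0.02745186910033226, -0.004449942149221897), (0.018086884170770645, 0.03329188749194145), 82.22803497314453)
t 15.375 yaw 74.58 pos [ 0.4428 -0.0415  0.1518] F [ 3.1 -1.1  5.3] Tq [-0.38 -0.76  1.09] j [-0.26 -0.34  2.1  -0.    1.38  0.01] w 0.217
shift [ 0.009 -0.014 -0.009] turn [0.013 0.016 0.01 ]
```

View pics/w3.png

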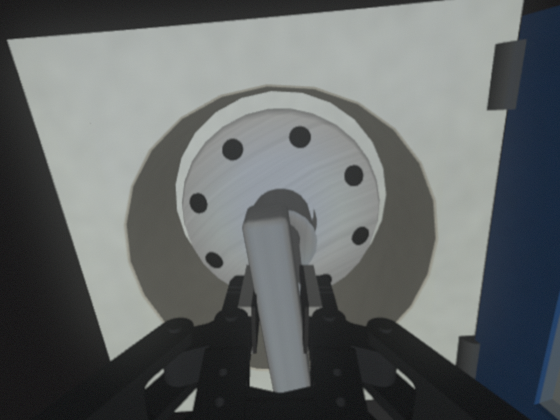

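The bar has turned about 8° within the grip: it runs from (265,220) to (290,385). With torque at 1.1 N m, well above 0.3, the screw is at its stop. I'll let go, realign with the bar, grip again and lift.

Emit:
jog_arm:
  targets:
    - [[0,0,0],[0,0,0],50]
    - [[0,0,0],[0,0,0],50]
    - [[0,0,0],[0,0,-0.5],50]
    - [[0,0,0],[0,0,-1],50]
    - [[0,0,0],[0,0,-1],0]
    - [[0,0,0],[0,0,-1],0]
    - [[0,0,0],[0,0,-1],0]
    - [[0,0,0],[0,0,-1],0]

```text
time: 16.38
tool_pos: [0.4423, -0.0405, 0.151]
tool_rot: [-0.0, 0.753, 0.658, 0.0]
contact_force: [3.4, -0.4, -4.0]
gripper_width: 0.223
grasp_force: 58.7
```

Run:
```python
from h import *
c=cam("wrist"); s=state(); im,D=grab_frame("wrist"); P=cloud(c,D); q=s["tool_rot"]; T=R.from_quat([q[1],q[2],q[3],q[0]]).as_matrix()
L=(P-s["tool_pos"])@T
m=(np.abs(L[:,:,2]+.029)<.004)&(np.abs(L[:,:,1])<.02)&(L[:,:,0]>.012)
B=L[m]; print(len(B),"bar",cv2.minAreaRect(B[:,:2].astype(np.float32)),B.max(0),np.median(B[:,2]))
go(.4425,-.0412,.152,82.5)
```

```text
3549 bar ((0.027976250275969505, -0.0018778694793581963), (0.01780041866004467, 0.03209749981760979), 88.9039306640625) [ 0.04410566  0.00730111 -0.02500605] -0.030267730371288576
t 16.425 yaw 82.31 pos [ 0.4423 -0.0405  0.1509] F [ 3.5 -0.  -4. ] Tq [-0.02 -0.7   0.03] j [-0.26 -0.34  2.1   0.    1.38 -0.13] w 0.228
shift [-0.025  0.011 -0.043] turn [-0.    -0.001 -0.024]
```

Emit:
jog_arm:
  targets:
    - [[0,0,-0.3],[0,0,0],0]
    - [[0,0,-0.6],[0,0,0],0]
    - [[0,0,-0.6],[0,0,0],0]

```text
time: 16.8
tool_pos: [0.4387, -0.039, 0.1527]
tool_rot: [-0.004, 0.753, 0.658, -0.001]
contact_force: [25.5, -3.4, -57.3]
gripper_width: 0.222
grasp_force: 65.4
```

Emit:
jog_arm:
  targets:
    - [[0,0,-0.7],[0,0,0],0]
    - [[0,0,-1.4],[0,0,0],0]
    - [[0,0,-2.4],[0,0,0],0]
    - [[0,0,-3.4],[0,0,0],0]
    - [[0,0,-4],[0,0,0],0]
    - [[0,0,-4],[0,0,0],0]

```text
time: 17.55
tool_pos: [0.4427, -0.0407, 0.2677]
tool_rot: [0.001, 0.753, 0.658, 0.0]
contact_force: [-0.0, -0.4, -0.7]
gripper_width: 0.001
grasp_force: 0.0
```

Run:
```python
from h import *
c=cam("wrist"); s=state(); im,D=grab_frame("wrist"); P=cloud(c,D); q=s["tool_rot"]; T=R.from_quat([q[1],q[2],q[3],q[0]]).as_matrix()
L=(P-s["tool_pos"])@T
m=(np.abs(L[:,:,2]+.029)<.004)&(np.abs(L[:,:,1])<.02)&(L[:,:,0]>.012)
B=L[m]; print(len(B),"bar",cv2.minAreaRect(B[:,:2].astype(np.float32)),B.max(0),np.median(B[:,2]))
go(.4882,-.3255,.255,116)
```

```text
Traceback (most recent call last):
ValueError: zero-size array to reduction operation maximum which has no identity
```

Emit:
jog_arm:
  targets:
    - [[0,0,0],[0,0,0],100]
    - [[0,0,0],[0,0,0],100]
    - [[0,0,0],[0,0,0],100]
    - [[0,0,0],[0,0,0],100]

```text
time: 18.1
tool_pos: [0.4422, -0.0406, 0.2661]
tool_rot: [-0.0, 0.753, 0.658, -0.0]
contact_force: [-0.3, -1.0, -0.1]
gripper_width: 0.846
grasp_force: 0.0
```

Run:
```python
from h import *
c=cam("wrist"); s=state(); im,D=grab_frame("wrist"); save("w4",im); P=cloud(c,D); Q=P.reshape(-1,3); Q=Q[~np.isnan(Q[:,0])]
B=Q[(np.hypot(Q[:,0]-.4428,Q[:,1]+.041)<.06)&(Q[:,2]>.155)&(Q[:,2]<.22)]
z=np.percentile(B[:,2],[5,50,95]); print(z); B=B[np.abs(B[:,2]-z[1])<.006]; print(len(B),r:=cv2.minAreaRect(B[:,:2].astype(np.float32)),cv2.boxPoints(r).round(4).tolist())
go(.4428,-.041,.152,82)
```

```text
[0.17985164 0.18278202 0.18412471]
2761 ((0.44256311655044556, -0.03789050504565239), (0.08930542320013046, 0.018054764717817307), 88.50826263427734) [[0.4323999881744385, -0.08229999989271164], [0.4503999948501587, -0.0828000009059906], [0.4526999890804291, 0.006500000134110451], [0.43470001220703125, 0.007000000216066837]]
t 18.15 yaw 82.33 pos [ 0.4423 -0.0406  0.2662] F [ 0.5 -0.1 -0.2] Tq [-0.    0.03  0.01] j [-0.26 -0.42  1.97  0.    1.59 -0.13] w 0.923
shift [-0.015  0.024  4.567] turn [-0.002 -0.     0.041]
```

View pics/w4.png

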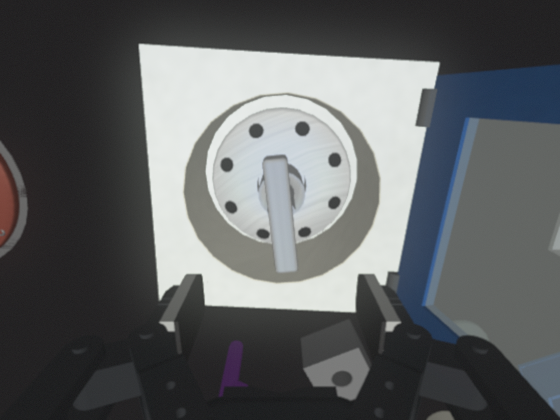

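Emit:
jog_arm:
  targets:
    - [[0,0,1.5],[0,0,-0.75],100]
    - [[0,0,3],[0,0,-0.75],100]
    - [[0.02,0,4.2],[0,0,-0.75],70]
    - [[0.02,0,4.55],[0,0,-0.75],50]
    - [[0.02,0,4.55],[0,0,-0.75],50]
    - [[0.02,0,4.55],[0,0,-0.75],0]
    - [[0.02,0,4.55],[0,0,-0.75],0]
    - [[0.02,0,4.55],[0,0,-0.75],0]

```text
time: 19.15
tool_pos: [0.4435, -0.0404, 0.1544]
tool_rot: [0.001, 0.717, 0.697, 0.001]
contact_force: [-0.6, -0.7, 4.3]
gripper_width: 0.221
grasp_force: 58.7
```

```bash
cat > b.py <<'E'
from h import *
c=cam("wrist"); s=state(); im,D=grab_frame("wrist"); P=cloud(c,D); q=s["tool_rot"]; T=R.from_quat([q[1],q[2],q[3],q[0]]).as_matrix()
L=(P-s["tool_pos"])@T
m=(np.abs(L[:,:,2]+.029)<.007)&(np.abs(L[:,:,1])<.02)&(L[:,:,0]>.012)
B=L[m]
if len(B): print(len(B),"bar",cv2.minAreaRect(B[:,:2].astype(np.float32)),B.max(0),np.median(B[:,2]), "tilt",np.polyfit(B[:,0],B[:,2],1))
go(.4428,-.0408,.152,82)
E
python3 b.py
```

```text
3868 bar ((0.029606640338897705, -0.0008921828120946884), (0.01808745227754116, 0.035251833498477936), 89.62539672851562) [ 0.04725576  0.00825701 -0.02205273] -0.027732832354918382 tilt [ 0.04266698 -0.02883143]
t 19.2 yaw 88.33 pos [ 0.4434 -0.0404  0.1542] F [0.1 0.3 5.5] Tq [ 0.02 -0.01  0.03] j [-0.26 -0.34  2.1  -0.    1.38 -0.23] w 0.22
shift [-0.018 -0.025  0.09 ] turn [0.021 0.004 0.791]
```

Emit:
jog_arm:
  targets:
    - [[-0.03,0,-0.03],[0,0.15,0],0]
    - [[-0.06,0,-0.03],[0,0.3,0],0]
    - [[-0.06,0,-0.03],[0,0.3,0],0]

```text
time: 19.58
tool_pos: [0.4428, -0.0421, 0.1538]
tool_rot: [-0.014, 0.718, 0.696, 0.016]
contact_force: [0.7, 0.6, 5.1]
gripper_width: 0.222
grasp_force: 58.8
```

```bash
python3 b.py
```

```text
3880 bar ((0.02984592132270336, 0.00187758170068264), (0.024016955867409706, 0.0358588807284832), 89.30681610107422) [ 0.0476744   0.01410209 -0.02200429] -0.02713196016910905 tilt [ 0.05541265 -0.02867484]
t 19.625 yaw 88.28 pos [ 0.4428 -0.042   0.1538] F [1.5 0.2 4.7] Tq [-0.06 -0.32  0.05] j [-0.29 -0.34  2.1   0.04  1.39 -0.27] w 0.228
shift [ 0.045 -0.001  0.072] turn [-0.008 -0.3    0.785]
```

Emit:
jog_arm:
  targets:
    - [[0,0,-0.04],[0,0,0.2],0]
    - [[0,0,-0.04],[0,0,0.4],0]
    - [[0,0,-0.04],[0,0,0.4],0]

```text
time: 20.0
tool_pos: [0.4422, -0.0415, 0.1538]
tool_rot: [-0.015, 0.736, 0.676, 0.015]
contact_force: [2.7, -0.5, -0.2]
gripper_width: 0.221
grasp_force: 58.7
```

```bash
python3 b.py
```

```text
3881 bar ((0.029742494225502014, -0.0020170481875538826), (0.01806914620101452, 0.03585515171289444), 87.876708984375) [ 0.04786556  0.00739182 -0.0220026 ] -0.026924741918713923 tilt [ 0.0598094  -0.02857874]
t 20.05 yaw 85.14 pos [ 0.4422 -0.0415  0.1538] F [ 2.6 -0.9  0.1] Tq [-0.15 -0.66  0.31] j [-0.29 -0.34  2.1   0.04  1.4  -0.21] w 0.22
shift [0.028 0.022 0.074] turn [-0.027 -0.299  0.393]
```

Emit:
jog_arm:
  targets:
    - [[0,0,0],[0,0,0.25],0]
    - [[0,0,0],[0,0,0.25],0]

```text
time: 20.3
tool_pos: [0.4421, -0.0415, 0.1538]
tool_rot: [-0.015, 0.748, 0.663, 0.014]
contact_force: [3.2, -1.2, -2.8]
gripper_width: 0.22
grasp_force: 58.7
```

```bash
python3 b.py
```

```text
3849 bar ((0.029674213379621506, -0.002449432387948036), (0.01813746802508831, 0.03594068065285683), 87.45496368408203) [ 0.04771604  0.00740665 -0.02205164] -0.026894208621264352 tilt [ 0.05940009 -0.02856167]
t 20.35 yaw 83.13 pos [ 0.4421 -0.0415  0.1539] F [ 3.8 -0.8 -2.4] Tq [-0.18 -0.81  0.43] j [-0.29 -0.34  2.1   0.04  1.4  -0.18] w 0.221
shift [0.027 0.023 0.076] turn [-0.034 -0.299  0.142]
```

Emit:
jog_arm:
  targets:
    - [[0,0,0],[0,0,0.3],0]
    - [[0,0,0],[0,0,0.5],0]
    - [[0,0,0],[0,0,0.5],0]

```text
time: 20.72
tool_pos: [0.4423, -0.0411, 0.154]
tool_rot: [-0.016, 0.771, 0.637, 0.014]
contact_force: [4.1, 2.2, -2.7]
gripper_width: 0.22
grasp_force: 61.3
```

```bash
python3 b.py
```

```text
3767 bar ((0.02911297418177128, -0.0035190731287002563), (0.01806546002626419, 0.03566715866327286), 84.51528930664062) [ 0.04732063  0.00705884 -0.02202911] -0.026834647271444044 tilt [ 0.05878607 -0.02843437]
t 20.775 yaw 79.1 pos [ 0.4423 -0.0411  0.154 ] F [ 4.4  1.9 -3.7] Tq [ 0.32 -0.99  0.33] j [-0.29 -0.34  2.1   0.04  1.4  -0.1 ] w 0.219
shift [0.013 0.019 0.079] turn [-0.043 -0.308 -0.361]
```

Emit:
jog_arm:
  targets:
    - [[0,0,0],[0,0,0.3],0]
    - [[0,0,0],[0,0,0.6],0]
    - [[0,0,0],[0,0,0.6],0]

```text
time: 21.15
tool_pos: [0.4423, -0.0412, 0.154]
tool_rot: [-0.017, 0.796, 0.605, 0.013]
contact_force: [5.6, 1.8, -5.2]
gripper_width: 0.22
grasp_force: 70.9
```

```bash
python3 b.py
```

```text
3765 bar ((0.028931185603141785, -0.004282415844500065), (0.018154745921492577, 0.03560050576925278), 83.04315185546875) [ 0.04718678  0.00663989 -0.02200535] -0.026887241659094147 tilt [ 0.05765272 -0.02843886]
t 21.2 yaw 74.43 pos [ 0.4424 -0.0412  0.154 ] F [ 4.5  2.7 -4.3] Tq [ 0.44 -1.19  1.09] j [-0.29 -0.34  2.1   0.04  1.4  -0.02] w 0.219
shift [0.016 0.014 0.081] turn [-0.053 -0.302 -0.944]
```

Same stop angle as before (key at about 82°, 1.1 N m), so it is tight. Now I'll ease back before lifting.

Emit:
jog_arm:
  targets:
    - [[0,0,0],[0,0,-0.3],0]
    - [[0,0,0],[0,0,-0.6],0]
    - [[0,0,0],[0,0,-0.6],0]

```text
time: 21.58
tool_pos: [0.4421, -0.0416, 0.154]
tool_rot: [-0.016, 0.771, 0.636, 0.014]
contact_force: [3.4, 1.4, -4.6]
gripper_width: 0.221
grasp_force: 59.5
```

```bash
python3 b.py
```

```text
3756 bar ((0.02916196547448635, -0.002955702133476734), (0.017994020134210587, 0.03504927456378937), 86.079833984375) [ 0.0469133   0.00706567 -0.0220068 ] -0.02703692013617437 tilt [ 0.05263866 -0.02844832]
t 21.625 yaw 79.03 pos [ 0.4421 -0.0416  0.154 ] F [ 3.7  1.9 -3.9] Tq [ 0.21 -0.84 -0.01] j [-0.29 -0.34  2.1   0.04  1.4  -0.1 ] w 0.218
shift [0.032 0.021 0.082] turn [-0.046 -0.3   -0.37 ]
```

Emit:
jog_arm:
  targets:
    - [[0.01,0.02,0],[0,0,-0.2],0]
    - [[0.01,0.03,0],[0,0,-0.4],0]
    - [[0.01,0.03,0],[0,0,-0.4],0]

```text
time: 22.0
tool_pos: [0.4426, -0.0415, 0.154]
tool_rot: [-0.016, 0.753, 0.658, 0.014]
contact_force: [0.3, 0.7, -3.3]
gripper_width: 0.217
grasp_force: 58.7
```

Emit:
jog_arm:
  targets:
    - [[0,0,-0.08],[0,0,0],0]
    - [[0,0,-0.08],[0,0,0],0]

```text
time: 22.25
tool_pos: [0.442, -0.0414, 0.1542]
tool_rot: [-0.016, 0.753, 0.658, 0.013]
contact_force: [3.6, 0.4, -16.3]
gripper_width: 0.216
grasp_force: 59.3
```

```bash
python3 b.py
```

```text
3748 bar ((0.029244109988212585, -0.0024631936103105545), (0.018034271895885468, 0.03520388528704643), 87.3474349975586) [ 0.04693937  0.0070158  -0.02200527] -0.026864477180964144 tilt [ 0.05534184 -0.02834221]
t 22.3 yaw 82.3 pos [ 0.442  -0.0414  0.1542] F [  4.2   0.7 -16.7] Tq [-0.12 -0.88 -0.34] j [-0.29 -0.34  2.1   0.04  1.4  -0.16] w 0.219
shift [0.022 0.028 0.09 ] turn [-0.052 -0.3    0.039]
```

Emit:
jog_arm:
  targets:
    - [[0,0,0.08],[0,0,0],0]
    - [[0,0.02,0.08],[0,0,-0.2],0]
    - [[0,0.02,0.08],[0,0,-0.4],0]
    - [[0,0.02,0.08],[0,0,-0.4],0]

```text
time: 22.8
tool_pos: [0.4431, -0.0415, 0.1541]
tool_rot: [-0.016, 0.734, 0.679, 0.014]
contact_force: [-1.2, 0.4, -9.9]
gripper_width: 0.22
grasp_force: 59.0
```

```bash
python3 b.py
```

```text
3775 bar ((0.02925499714910984, -0.002248372882604599), (0.01804938167333603, 0.03518196940422058), 87.32269287109375) [ 0.04706135  0.00744588 -0.02200799] -0.026897766778379194 tilt [ 0.0560974  -0.02842094]
t 22.85 yaw 85.53 pos [ 0.4431 -0.0415  0.1541] F [-1.9  1.3 -9.7] Tq [ 0.1   0.29 -0.24] j [-0.29 -0.34  2.1   0.04  1.4  -0.22] w 0.218
shift [ 0.023 -0.016  0.086] turn [-0.034 -0.299  0.442]
```

Emit:
jog_arm:
  targets:
    - [[0,0,-0.08],[0,0,0],0]
    - [[0,0,-0.08],[0,0,0],0]

```text
time: 23.1
tool_pos: [0.4426, -0.0414, 0.1543]
tool_rot: [-0.016, 0.734, 0.679, 0.014]
contact_force: [1.7, 0.8, -21.8]
gripper_width: 0.22
grasp_force: 59.5
```

```bash
python3 b.py
```

```text
3754 bar ((0.029231669381260872, 0.00034631136804819107), (0.02337651699781418, 0.03556693717837334), 87.13316345214844) [ 0.04707271  0.01290938 -0.02205654] -0.026740628692349687 tilt [ 0.05487341 -0.02824144]
t 23.15 yaw 85.52 pos [ 0.4426 -0.0414  0.1543] F [  1.4   1.  -22.6] Tq [-0.08 -0.35 -0.23] j [-0.29 -0.34  2.1   0.04  1.4  -0.22] w 0.218
shift [0.019 0.008 0.094] turn [-0.043 -0.302  0.441]
```

Emit:
jog_arm:
  targets:
    - [[0,0,0.08],[0,0,0],0]
    - [[0,0,0.08],[0,0,0],60]
    - [[0,0,0.08],[0,0,0],60]
    - [[0,0,0.08],[0,0,0],60]
    - [[0,0,0.08],[0,-0.3,0],60]

```text
time: 23.78
tool_pos: [0.4448, -0.0424, 0.1562]
tool_rot: [0.001, 0.735, 0.679, -0.0]
contact_force: [0.6, -0.5, 0.5]
gripper_width: 0.601
grasp_force: 0.0
```

```bash
python3 b.py
```

```text
3660 bar ((0.029351819306612015, -0.00408359058201313), (0.018036240711808205, 0.03540416061878204), 87.34589385986328) [ 0.04702506  0.00541381 -0.02206721] -0.025969492912248714 tilt [ 0.01562774 -0.02630656]
t 23.825 yaw 85.54 pos [ 0.4447 -0.0417  0.156 ] F [-0.9 -0.5 -0.1] Tq [0.   0.01 0.02] j [-0.26 -0.34  2.09 -0.    1.39 -0.18] w 0.596
shift [ 0.029 -0.079  0.16 ] turn [0.008 0.016 0.443]
```

Emit:
jog_arm:
  targets:
    - [[0.05,-0.1,0.12],[0,0,-0.33],60]
    - [[0.05,-0.1,0.12],[0,0,-0.33],60]
    - [[0.05,-0.1,0.12],[0,0,-0.33],60]

```text
time: 24.2
tool_pos: [0.4416, -0.0403, 0.1519]
tool_rot: [-0.0, 0.719, 0.695, -0.0]
contact_force: [0.3, -0.3, 0.4]
gripper_width: 0.601
grasp_force: 0.0
```

```bash
sed -i 's/^go.*/go(.4423,-.0405,.152,88.2)/' b.py; python3 b.py
```

```text
3851 bar ((0.028669241815805435, 0.00047469791024923325), (0.03330012410879135, 0.01806858740746975), 0.1048697680234909) [ 0.04530881  0.00952583 -0.02203119] -0.030123371115116187 tilt [ 0.05374061 -0.0313692 ]
t 24.25 yaw 88.14 pos [ 0.4416 -0.0403  0.1518] F [-0.7 -0.  -0.7] Tq [ 0.01  0.01 -0.02] j [-0.26 -0.34  2.1  -0.    1.38 -0.23] w 0.603
shift [-0.006  0.029 -0.007] turn [-0.008  0.    -0.008]
```

```bash
python3 - <<'E'
from h import *
p=camera_params("wrist"); H=np.array(p["hand_eye"]); D=np.load("w2.npz")["D"]
L=cloud((p,H[:3,:3],H[:3,3]),D)
m=(np.abs(L[:,:,2]+.029)<.007)&(np.abs(L[:,:,1])<.0105)
for lo,hi in((.012,.042),(-.038,-.012),(.012,.06)):
    B=L[m&(L[:,:,0]>lo)&(L[:,:,0]<hi)]; print(len(B),np.median(B[:,2]),np.polyfit(B[:,0],B[:,2],1))
E
python3 - <<'E'
import sys; sys.path.insert(0,".")
from h import *
c=cam("wrist"); s=state(); im,D=grab_frame("wrist"); p=camera_params("wrist"); H=np.array(p["hand_eye"]); L=cloud((p,H[:3,:3],H[:3,3]),D)
m=(np.abs(L[:,:,2]+.029)<.007)&(np.abs(L[:,:,1])<.0105)
for lo,hi in((.012,.042),(-.038,-.012)):
    B=L[m&(L[:,:,0]>lo)&(L[:,:,0]<hi)]; print(len(B),np.median(B[:,2]),np.polyfit(B[:,0],B[:,2],1))
q=L[:,:,:][(np.abs(L[:,:,1])>.006)]
E
```

```text
3178 -0.028841671359359826 [ 0.00566986 -0.02889151]
1887 -0.028994527187330144 [ 0.00235615 -0.02884119]
3565 -0.028759626167355806 [ 0.04555473 -0.02980443]
3206 -0.03034918661028345 [-0.00399614 -0.03012626]
1864 -0.030260703235119236 [-0.00932774 -0.03040569]
```

The key stands upright and free at 88°; the tilt I saw earlier came from the bar's end face getting into the fit. I'll grip it level and lift.

Emit:
jog_arm:
  targets:
    - [[0,0.02,0],[0,0,0],0]
    - [[0,0.02,0],[0,0,0],0]
    - [[0,0.02,0],[0,0,0],0]
    - [[0,0.02,0],[0,0,0],0]
    - [[0,0.02,-0.06],[0,0,0],0]
    - [[0,0.02,-0.12],[0,0,0],0]

```text
time: 25.05
tool_pos: [0.4414, -0.04, 0.1522]
tool_rot: [-0.001, 0.718, 0.696, -0.001]
contact_force: [8.9, -1.1, -14.2]
gripper_width: 0.222
grasp_force: 59.1
```

```bash
python3 b.py
```

```text
3802 bar ((0.028637772426009178, 0.0015651490539312363), (0.023536669090390205, 0.03328603133559227), 89.93852996826172) [ 0.04527779  0.01335126 -0.0220491 ] -0.0299291715799906 tilt [ 0.05056792 -0.0311055 ]
t 25.1 yaw 88.16 pos [ 0.4414 -0.04    0.1521] F [  7.1  -0.8 -10.3] Tq [-0.26 -1.49 -0.09] j [-0.26 -0.34  2.1  -0.    1.39 -0.23] w 0.223
shift [-0.019  0.037  0.003] turn [-0.015 -0.003 -0.005]
```

Emit:
jog_arm:
  targets:
    - [[0,0.05,0.06],[0,0,0],0]
    - [[0,0.05,0.06],[0,0,0],0]

```text
time: 25.35
tool_pos: [0.4424, -0.0401, 0.152]
tool_rot: [-0.001, 0.718, 0.696, -0.001]
contact_force: [2.7, -0.9, -5.3]
gripper_width: 0.22
grasp_force: 59.9
```

Emit:
jog_arm:
  targets:
    - [[0,0,-0.06],[0,0,0],0]
    - [[0,0,-0.12],[0,0,0],0]
    - [[0,0,-0.12],[0,0,0],0]

```text
time: 25.72
tool_pos: [0.4415, -0.0399, 0.1522]
tool_rot: [-0.002, 0.718, 0.696, -0.001]
contact_force: [7.7, -1.4, -18.5]
gripper_width: 0.219
grasp_force: 59.6
```

```bash
python3 b.py
```

```text
3806 bar ((0.02869746834039688, -0.0011939182877540588), (0.033403996378183365, 0.01806948147714138), 0.19295673072338104) [ 0.04540852  0.00783602 -0.02200292] -0.029804675428556617 tilt [ 0.05237419 -0.03105328]
t 25.775 yaw 88.16 pos [ 0.4416 -0.0398  0.1522] F [  7.   -1.1 -18.9] Tq [-0.29 -1.56  0.01] j [-0.26 -0.34  2.1  -0.    1.39 -0.23] w 0.222
shift [-0.026  0.031  0.01 ] turn [-0.037 -0.007 -0.005]
```

Emit:
jog_arm:
  targets:
    - [[0,0.06,-0.06],[0,0,0],0]
    - [[0,0.12,-0.06],[0,0,0],0]
    - [[0.06,0.06,-0.06],[0,0,0],0]
    - [[0,0,-0.06],[0,0,0],0]
    - [[-0.06,0.06,-0.06],[0,0,0],0]
    - [[0,0.06,-0.06],[0,0,0],0]

```text
time: 26.52
tool_pos: [0.4417, -0.0394, 0.1525]
tool_rot: [-0.004, 0.718, 0.696, -0.002]
contact_force: [4.7, -2.3, -27.2]
gripper_width: 0.222
grasp_force: 59.7
```

```bash
python3 b.py
```

```text
3793 bar ((0.028736189007759094, -0.001369827426970005), (0.03345981240272522, 0.018096843734383583), 0.01942805014550686) [ 0.04546643  0.00768302 -0.02202133] -0.02956457347960883 tilt [ 0.05249137 -0.03083636]
t 26.575 yaw 88.18 pos [ 0.4417 -0.0393  0.1525] F [  4.9  -2.  -28.3] Tq [-0.28 -1.25  0.06] j [-0.26 -0.34  2.1  -0.    1.39 -0.22] w 0.221
shift [-0.045  0.024  0.02 ] turn [-0.064 -0.013 -0.003]
```

Emit:
jog_arm:
  targets:
    - [[0,0.05,-0.14],[0,0,0],0]
    - [[0,0.05,-0.14],[0,0,-0.6],0]
    - [[0,0.05,-0.14],[0,0,-1.0],0]
    - [[0,0.05,-0.14],[0,0,-1.0],0]

```text
time: 27.08
tool_pos: [0.4449, -0.0402, 0.1615]
tool_rot: [-0.002, 0.668, 0.744, -0.002]
contact_force: [-2.1, 0.8, -4.5]
gripper_width: 0.227
grasp_force: 63.3
```

```bash
python3 b.py
```

```text
3812 bar ((0.028733033686876297, 0.000296933576464653), (0.019808223471045494, 0.033517979085445404), 89.2541275024414) [ 0.04546365  0.01041763 -0.0220606 ] -0.030056665662384453 tilt [ 0.05191091 -0.03127534]
t 27.125 yaw 96.12 pos [ 0.445  -0.0402  0.1614] F [-3.1 -0.1 -3.6] Tq [-0.02  0.76  0.03] j [-0.26 -0.34  2.08 -0.    1.4  -0.36] w 0.219
shift [ 0.001 -0.107  0.377] turn [-0.032 -0.002  0.99 ]
```

Free now. The screw was dragged back a few degrees with the key, so I'll seat it again and retighten gently, stopping at the first torque rise.

Emit:
jog_arm:
  targets:
    - [[0,-0.1,0.15],[0,0,0.4],0]
    - [[0,-0.1,0.3],[0,0,0.4],0]
    - [[0,-0.1,0.41],[0,0,0.4],0]
    - [[0,-0.1,0.41],[0,0,0.4],0]

```text
time: 27.62
tool_pos: [0.4442, -0.0409, 0.1524]
tool_rot: [0.0, 0.688, 0.725, -0.0]
contact_force: [-2.6, -0.6, 4.5]
gripper_width: 0.224
grasp_force: 64.3
```

```bash
python3 b.py
```

```text
3825 bar ((0.028608717024326324, -0.002413284033536911), (0.03316142037510872, 0.021726949140429497), 0.13541844487190247) [ 0.04517205  0.00842525 -0.02200612] -0.030341298398302484 tilt [ 0.04969485 -0.03146407]
t 27.675 yaw 93.0 pos [ 0.4442 -0.0408  0.1524] F [-2.4 -0.3  5.7] Tq [-0.03  0.71  0.05] j [-0.26 -0.34  2.1  -0.    1.38 -0.31] w 0.223
shift [ 0.018 -0.076  0.016] turn [0.002 0.005 0.6  ]
```

Emit:
jog_arm:
  targets:
    - [[0,-0.05,0],[0,0,0.4],0]
    - [[0,-0.05,0],[0,0,0.7],0]
    - [[0,-0.05,0],[0,0,0.7],0]

```text
time: 28.05
tool_pos: [0.4434, -0.0408, 0.1524]
tool_rot: [0.001, 0.723, 0.691, 0.0]
contact_force: [-1.0, -0.0, 5.5]
gripper_width: 0.225
grasp_force: 64.3
```

```bash
python3 b.py
```

```text
3821 bar ((0.028511427342891693, -0.0012223143130540848), (0.018057383596897125, 0.03325452655553818), 89.03628540039062) [ 0.04523585  0.00791303 -0.02200405] -0.030350765431581352 tilt [ 0.05080529 -0.03151067]
t 28.1 yaw 87.45 pos [ 0.4434 -0.0409  0.1524] F [-1.   0.1  4.6] Tq [0.04 0.25 0.22] j [-0.26 -0.34  2.1  -0.    1.38 -0.21] w 0.22
shift [ 0.012 -0.045  0.014] turn [ 0.012  0.003 -0.094]
```

Emit:
jog_arm:
  targets:
    - [[0,-0.02,-0.02],[0,0,0.3],0]
    - [[0,-0.02,-0.02],[0,0,0.3],0]

```text
time: 28.35
tool_pos: [0.4428, -0.0408, 0.1523]
tool_rot: [0.001, 0.737, 0.676, 0.0]
contact_force: [0.6, 0.0, 4.6]
gripper_width: 0.225
grasp_force: 64.2
```

```bash
python3 b.py
```

```text
3828 bar ((0.02853390760719776, -0.0016279872506856918), (0.01803959719836712, 0.03331206366419792), 88.39978790283203) [ 0.04525987  0.00770813 -0.02201389] -0.03034083911256858 tilt [ 0.0518812 -0.0314998]
t 28.4 yaw 85.07 pos [ 0.4428 -0.0408  0.1524] F [ 1.4 -0.   6.1] Tq [ 0.03 -0.18  0.39] j [-0.26 -0.34  2.1  -0.    1.38 -0.17] w 0.222
shift [ 0.01  -0.02   0.015] turn [ 0.011  0.003 -0.392]
```

Emit:
jog_arm:
  targets:
    - [[0,0,0],[0,0,0.2],0]
    - [[0,0,0],[0,0,0.2],0]

```text
time: 28.65
tool_pos: [0.4427, -0.0408, 0.1523]
tool_rot: [0.001, 0.746, 0.666, 0.0]
contact_force: [0.9, -0.0, 4.4]
gripper_width: 0.221
grasp_force: 64.1
```

```bash
python3 b.py
```

```text
3816 bar ((0.02840680442750454, 0.0007457379251718521), (0.023587938398122787, 0.03364947810769081), 87.70706939697266) [ 0.04522587  0.0132034  -0.02200658] -0.03032974599547128 tilt [ 0.05123916 -0.03150411]
t 28.7 yaw 83.46 pos [ 0.4427 -0.0408  0.1523] F [1.5 0.4 6.3] Tq [-0.02 -0.22  0.55] j [-0.26 -0.34  2.1  -0.    1.38 -0.15] w 0.221
shift [ 0.01  -0.016  0.012] turn [ 0.008  0.003 -0.593]
```

Emit:
jog_arm:
  targets:
    - [[0,0,-0.02],[0,0,0.25],0]
    - [[0,0,-0.02],[0,0,0.25],0]

```text
time: 28.95
tool_pos: [0.4424, -0.0407, 0.1523]
tool_rot: [0.0, 0.758, 0.652, 0.0]
contact_force: [2.9, 0.3, 5.0]
gripper_width: 0.224
grasp_force: 64.1
```

```bash
python3 b.py
```

```text
3797 bar ((0.028275039047002792, -0.0017990423366427422), (0.019391795620322227, 0.03350898623466492), 86.64697265625) [ 0.0451352   0.0088602  -0.02200393] -0.03035326740363155 tilt [ 0.05164723 -0.03151192]
t 29.0 yaw 81.42 pos [ 0.4423 -0.0407  0.1523] F [1.4 0.1 5. ] Tq [ 0.02 -0.56  0.74] j [-0.26 -0.34  2.1  -0.    1.38 -0.11] w 0.222
shift [ 0.008 -0.002  0.012] turn [ 0.002  0.002 -0.847]
```

Emit:
jog_arm:
  targets:
    - [[0,0.02,0],[0,0,-0.4],0]
    - [[0,0.05,-0.15],[0,0,-0.4],0]
    - [[0,0.08,-0.27],[0,0,-0.4],0]
    - [[0,0.08,-0.27],[0,0,-0.4],0]

```text
time: 29.5
tool_pos: [0.4413, -0.0403, 0.1528]
tool_rot: [-0.003, 0.74, 0.672, -0.002]
contact_force: [7.9, -1.6, -18.4]
gripper_width: 0.22
grasp_force: 62.5
```

```bash
python3 b.py
```

```text
3793 bar ((0.02868451178073883, -0.0034901974722743034), (0.02155841328203678, 0.03335901349782944), 89.99365234375) [ 0.04536469  0.00729076 -0.02201164] -0.02999104745725286 tilt [ 0.05053954 -0.03115122]
t 29.55 yaw 84.49 pos [ 0.4413 -0.0403  0.1527] F [  8.1  -1.3 -17.8] Tq [-0.22 -1.72  0.23] j [-0.26 -0.34  2.1   0.    1.39 -0.16] w 0.222
shift [-0.005  0.041  0.028] turn [-0.051 -0.011 -0.464]
```

Emit:
jog_arm:
  targets:
    - [[0,0.1,-0.1],[0,0,-0.25],0]
    - [[0,0.12,-0.2],[0,0,-0.25],0]
    - [[0,0.12,-0.2],[0,0,-0.25],0]

```text
time: 29.92
tool_pos: [0.4425, -0.0401, 0.1566]
tool_rot: [-0.006, 0.728, 0.685, -0.004]
contact_force: [3.1, -0.3, -20.0]
gripper_width: 0.221
grasp_force: 61.8
```

```bash
python3 b.py
```

```text
3788 bar ((0.028595618903636932, -7.535144686698914e-05), (0.02072863094508648, 0.03343786671757698), 89.28309631347656) [ 0.04529034  0.01049734 -0.0220403 ] -0.029820669461664624 tilt [ 0.05391491 -0.03111051]
t 29.975 yaw 86.51 pos [ 0.4429 -0.0403  0.1579] F [  1.    0.2 -17.1] Tq [-0.05 -0.39  0.07] j [-0.26 -0.34  2.09 -0.    1.4  -0.2 ] w 0.224
shift [-0.01  -0.021  0.234] turn [-0.086 -0.016 -0.212]
```

It is sliding out with no torque on the screw, so I'll keep lifting.

Emit:
jog_arm:
  targets:
    - [[0,0,-0.1],[0,0,0],0]
    - [[0,0,-0.2],[0,0,0],0]
    - [[0,0,-0.4],[0,0,0],0]
    - [[0,0,-0.4],[0,0,0],0]

```text
time: 30.48
tool_pos: [0.4465, -0.0414, 0.1754]
tool_rot: [-0.001, 0.728, 0.686, -0.001]
contact_force: [-6.3, 1.2, -3.5]
gripper_width: 0.223
grasp_force: 63.5
```

```bash
python3 b.py
```

```text
3791 bar ((0.028478756546974182, -0.00017466209828853607), (0.032940804958343506, 0.01802573911845684), 0.006763820070773363) [ 0.04494854  0.00883866 -0.02204997] -0.030436597719742164 tilt [ 0.04677085 -0.03147929]
t 30.525 yaw 86.57 pos [ 0.4465 -0.0414  0.1754] F [-5.3  0.2 -3.2] Tq [0.18 1.48 0.02] j [-0.26 -0.35  2.07 -0.    1.43 -0.2 ] w 0.22
shift [ 0.025 -0.17   0.937] turn [-0.014  0.004 -0.204]
```

Emit:
jog_arm:
  targets:
    - [[0,-0.15,-0.4],[0,0,0],0]
    - [[0,-0.15,-1.2],[0,0,0],0]
    - [[0,-0.15,-2.4],[0,0,0],0]
    - [[0,-0.15,-3.6],[0,0,0],0]
    - [[0,-0.15,-3.8],[0,0,0],0]

```text
time: 31.15
tool_pos: [0.4456, -0.0417, 0.2741]
tool_rot: [0.004, 0.728, 0.686, 0.002]
contact_force: [-0.3, -0.6, -4.5]
gripper_width: 0.221
grasp_force: 63.5
```

```bash
sed -i 's/^go.*/go(.4882,-.3254,.25,26)/' b.py; python3 b.py
```

```text
3795 bar ((0.028644908219575882, 0.0016111740842461586), (0.033268485218286514, 0.022973302751779556), 0.016182126477360725) [ 0.04528083  0.01309313 -0.02202155] -0.030053566794914544 tilt [ 0.05013521 -0.03119822]
t 31.2 yaw 86.56 pos [ 0.4449 -0.0415  0.2725] F [ 0.   0.2 -3.6] Tq [ 0.04 -0.01  0.03] j [-0.26 -0.42  1.96 -0.    1.6  -0.2 ] w 0.218
shift [-11.231   2.405   0.934] turn [ 0.048 -0.014  7.57 ]
```

Emit:
jog_arm:
  targets:
    - [[-1.6,0.3,0],[0.05,0,1.1],0]
    - [[-3.2,0.7,0],[0.05,0,2.2],0]
    - [[-4.8,1,0],[0.05,0,3.3],0]
    - [[-6.4,1.4,0],[0.05,0,4.4],0]
    - [[-8,1.7,0],[0.05,0,5.5],0]
    - [[-9.7,2.1,0],[0.05,0,6.6],0]
    - [[-11.23,2.4,0.5],[0.05,0,7.55],0]
    - [[-11.23,2.4,0.9],[0.05,0,7.55],0]

```text
time: 32.2
tool_pos: [0.4856, -0.3269, 0.2438]
tool_rot: [-0.003, 0.974, 0.225, -0.004]
contact_force: [0.1, 0.6, -4.2]
gripper_width: 0.221
grasp_force: 63.5
```

Emit:
jog_arm:
  targets:
    - [[0,0,0],[0,0,0],0]
    - [[0,0,0],[0,0,0],0]

```text
time: 32.45
tool_pos: [0.4861, -0.3239, 0.2457]
tool_rot: [-0.003, 0.974, 0.227, -0.003]
contact_force: [-0.6, -0.1, -3.6]
gripper_width: 0.22
grasp_force: 63.5
```

```bash
sed -i 's/^go.*/go(.4882,-.3254,.17,26)/' b.py; python3 b.py
```

```text
3773 bar ((0.02841315232217312, -0.00040163006633520126), (0.0179823599755764, 0.032810088247060776), 89.91399383544922) [ 0.04481878  0.0085901  -0.02201465] -0.030033874719203022 tilt [ 0.0541218  -0.03130088]
t 32.5 yaw 26.25 pos [ 0.4863 -0.324   0.2462] F [ 0.  -0.2 -3. ] Tq [ 0.   -0.03 -0.03] j [-0.71 -0.05  1.69 -0.    1.51  0.4 ] w 0.222
shift [0.057 0.101 3.049] turn [-0.042  0.033  0.032]
```

Emit:
jog_arm:
  targets:
    - [[0.06,0.1,1],[-0.04,0.03,0],0]
    - [[0.06,0.1,2],[-0.04,0.03,0],0]
    - [[0.06,0.1,2.9],[-0.04,0.03,0],0]
    - [[0.06,0.1,2.9],[-0.04,0.03,0],0]
    - [[0.06,0.1,2.9],[-0.04,0.03,0],0]

```text
time: 33.12
tool_pos: [0.4886, -0.3263, 0.1748]
tool_rot: [0.001, 0.974, 0.227, 0.0]
contact_force: [-0.1, 0.5, -2.5]
gripper_width: 0.221
grasp_force: 63.5
```

```bash
sed -i 's/^go.*/go(.4882,-.3254,.108,26.2)/' b.py; python3 b.py
```

```text
3760 bar ((0.028346262872219086, -0.0003718836233019829), (0.018046004697680473, 0.03264087438583374), 89.79952239990234) [ 0.04467997  0.00865627 -0.0220126 ] -0.030066338252461616 tilt [ 0.05105302 -0.03122634]
t 33.175 yaw 26.2 pos [ 0.4888 -0.3265  0.1752] F [ 0.4 -0.4 -3.6] Tq [-0.01 -0.02 -0.05] j [-0.72  0.    1.76 -0.    1.38  0.4 ] w 0.22
shift [-1.00e-03 -5.60e-02  2.69e+00] turn [ 0.013 -0.002 -0.001]
```

Emit:
jog_arm:
  targets:
    - [[0,-0.04,0.5],[0,0,0],0]
    - [[0,-0.04,1],[0,0,0],0]
    - [[0,-0.04,1.6],[0,0,0],0]
    - [[0,-0.04,2.2],[0,0,0],0]
    - [[0,-0.04,2.65],[0,0,0],0]
    - [[0,-0.04,2.65],[0,0,0],0]

```text
time: 33.92
tool_pos: [0.4874, -0.3253, 0.1064]
tool_rot: [-0.001, 0.974, 0.226, -0.001]
contact_force: [-0.3, 0.1, -2.6]
gripper_width: 0.223
grasp_force: 63.5
```

```bash
sed -i 's/^go.*/go(.4882,-.3254,.106,26.2)/' b.py; python3 b.py
```

```text
3761 bar ((0.028389912098646164, -0.0003606341779232025), (0.03277061507105827, 0.018012700602412224), 0.16500809788703918) [ 0.04476469  0.00864067 -0.02200967] -0.03007457306082564 tilt [ 0.05233138 -0.03126694]
t 33.975 yaw 26.17 pos [ 0.4874 -0.3252  0.1065] F [ 0.4  0.4 -3.4] Tq [-0.03  0.02 -0.01] j [-0.72  0.07  1.81 -0.    1.26  0.4 ] w 0.221
shift [0.027 0.022 0.021] turn [-0.01   0.008 -0.004]
```

Emit:
jog_arm:
  targets:
    - [[0.02,0.02,0.02],[0,0,0],60]
    - [[0.02,0.02,0.02],[0,0,0],100]
    - [[0.02,0.02,0.02],[0,0,0],100]
    - [[0.02,0.02,0.02],[0,0,0],100]
    - [[0.02,0.02,-1.5],[0,0,0],100]
    - [[0.02,0.02,-3.5],[0,0,0],100]
    - [[0.02,0.02,-5.5],[0,0,0],100]
    - [[0.02,0.02,-7.5],[0,0,0],100]

```text
time: 34.98
tool_pos: [0.4881, -0.3254, 0.2962]
tool_rot: [-0.0, 0.974, 0.226, -0.0]
contact_force: [-0.0, -0.6, -0.0]
gripper_width: 1.001
grasp_force: 0.0
```

Run:
```python
from h import *
c=cam("wrist"); im,D=grab_frame("wrist"); P=cloud(c,D); Q=P.reshape(-1,3); Q=Q[~np.isnan(Q[:,0])]
m=(np.hypot(Q[:,0]-.489,Q[:,1]+.326)<.06); B=Q[m&(Q[:,2]>.128)&(Q[:,2]<.15)]
print("bar",len(B),np.median(B[:,2]),cv2.minAreaRect(B[:,:2].astype(np.float32)))
a=np.array([.982,-.189]); hg=np.array([.4425,-.041])+.118*a; print("hinge",hg)
im,D=grab_frame("top"); P=cloud(cam("top"),D); Q=P[135:200,245:335].reshape(-1,3); Q=Q[(~np.isnan(Q[:,0]))&(Q[:,2]>.2)&(Q[:,2]<.36)]
if len(Q):
    s=(Q[:,:2]-hg)@a; h=Q[:,2]-.124; print("lid phi",np.median(np.arctan2(h,-s)), "edge",np.hypot(s,h).max(),Q[:,2].max())
for x,y,z in((.66,-.2,.33),(.675,-.086,.30)): go(x,y,z,-10.9)
```

```text
bar 1659 0.1356017392452729 ((0.48829832673072815, -0.3257157504558563), (0.08902009576559067, 0.018041981384158134), 26.084712982177734)
hinge [ 0.558376 -0.063302]
lid phi 1.8396434950251126 edge 0.2387881534438985 0.3544667565344237
t 35.075 yaw 26.17 pos [ 0.4905 -0.3274  0.303 ] F [ 0.1 -0.5  1.3] Tq [-0.05 -0.    0.03] j [-0.71 -0.07  1.62 -0.    1.58  0.4 ] w 1.001
shift [ 8.337 -1.572 -1.06 ] turn [ 0.068 -0.056  4.634]
t 35.075 yaw 26.17 pos [ 0.4905 -0.3274  0.303 ] F [ 0.1 -0.5  1.3] Tq [-0.05 -0.    0.03] j [-0.71 -0.07  1.62 -0.    1.58  0.4 ] w 1.001
shift [10.881 -5.413  0.108] turn [ 0.068 -0.056  4.634]
```

Key is fully down: bar top at 0.1356, centred in the block. Now I'll swing round behind the lid.

Emit:
jog_arm:
  targets:
    - [[1.7,-0.3,-1],[0,0,1],0]
    - [[3.4,-0.6,-1],[0,0,2],0]
    - [[5.2,-1,-1],[0,0,3],0]
    - [[7,-1.3,-1],[0,0,4],0]
    - [[8.8,-1.6,-1],[0,0,4.6],0]
    - [[9.9,-3.3,-1],[0,0,4.6],0]
    - [[11,-5.3,-0.5],[0,0,4.6],0]
    - [[11,-5.3,-0.2],[0,0,4.6],0]

```text
time: 36.08
tool_pos: [0.6766, -0.0815, 0.2979]
tool_rot: [-0.001, 0.996, -0.09, -0.001]
contact_force: [-0.4, -0.0, 0.4]
gripper_width: 0.003
grasp_force: 0.0
```

```bash
cat > l.py <<'E'
from h import *
a=np.array([.982,-.189]); hg=np.array([.558,-.063])
s=state(); p=s["tool_pos"]; d=p[:2]-hg; print("s",d@a,"lat",d@np.array([.189,.982]),"h",p[2]-.124)
go(hg[0]+.1*a[0],hg[1]+.1*a[1],.31,-10.9)
E
python3 l.py
```

```text
s 0.11993670750417032 lat 0.0042598444053383545 h 0.17394440759087848
t 36.075 yaw -10.34 pos [ 0.6766 -0.0815  0.2979] F [-0.4 -0.   0.4] Tq [0.   0.02 0.02] j [-0.23  0.16  1.39  0.    1.6   1.52] w 0.003
shift [-0.8    0.162 -0.48 ] turn [-0.008  0.022  0.07 ]
```

Emit:
jog_arm:
  targets:
    - [[-0.8,0.1,0],[0,0,0],0]
    - [[-1.5,0.1,0],[0,0,0],0]
    - [[-2.2,0.1,0.05],[0,0,0],0]
    - [[-2.9,0.1,0.1],[0,0,0],0]
    - [[-3.6,0.1,0.15],[0,0,0],0]
    - [[-4.3,0.1,0.2],[0,0,0],0]
    - [[-5,0.1,0.25],[0,0,0],0]
    - [[-5.65,0.1,0.3],[0,0,0],0]

```text
time: 37.08
tool_pos: [0.5376, -0.0628, 0.292]
tool_rot: [0.0, 0.996, -0.093, 0.001]
contact_force: [3.5, -0.7, -2.4]
gripper_width: 0.001
grasp_force: 1.5
```

```bash
python3 l.py
```

```text
s -0.02002704140655703 lat -0.003657904784403275 h 0.16801290055439017
t 37.075 yaw -10.7 pos [ 0.5376 -0.0628  0.292 ] F [ 3.5 -0.7 -2.4] Tq [-0.13 -0.65 -0.02] j [-0.25 -0.18  1.73  0.    1.58  1.5 ] w 0.001
shift [ 4.803 -0.13  -0.712] turn [-0.    -0.012  0.025]
```

Emit:
jog_arm:
  targets:
    - [[-0.9,0,0.2],[0,0,0],0]
    - [[-1.7,0,0.55],[0,0,0],0]
    - [[-2.5,0,1],[0,0,0],0]
    - [[-3.15,0,1.5],[0,0,0],0]
    - [[-3.8,0,2.1],[0,0,0],0]
    - [[-4.35,0,2.85],[0,0,0],0]
    - [[-4.8,0,3.6],[0,0,0],0]
    - [[-5.15,0,4.4],[0,0,0],0]

```text
time: 38.08
tool_pos: [0.4105, -0.0387, 0.182]
tool_rot: [0.0, 0.996, -0.093, 0.0]
contact_force: [2.2, -0.5, 1.1]
gripper_width: -0.001
grasp_force: 0.8
```

```bash
python3 l.py
```

```text
s -0.14940856125397894 lat -0.004019969373616644 h 0.05803668770716103
t 38.075 yaw -10.7 pos [ 0.4105 -0.0387  0.182 ] F [ 2.2 -0.5  1.1] Tq [-0.   -0.26  0.02] j [-0.27 -0.47  2.14 -0.    1.47  1.48] w -0.001
shift [ 9.977 -0.126 -5.118] turn [ 0.001 -0.     0.025]
```

Emit:
jog_arm:
  targets:
    - [[-0.1,0,0.5],[0,0,0],0]
    - [[-0.2,0,1],[0,0,0],0]
    - [[-0.3,0,1.4],[0,0,0],0]
    - [[-0.3,0,1.75],[0,0,0],0]
    - [[-0.3,0,1.85],[0,0,0],0]
    - [[-0.3,0,1.85],[0,0,0],0]

```text
time: 38.83
tool_pos: [0.4034, -0.0364, 0.136]
tool_rot: [-0.0, 0.996, -0.093, -0.001]
contact_force: [-1.0, 0.6, 1.2]
gripper_width: 0.004
grasp_force: 0.8
```

Emit:
jog_arm:
  targets:
    - [[0,0,0.06],[0,0,0],0]
    - [[0,0,0.06],[0,0,0],0]

```text
time: 39.08
tool_pos: [0.4035, -0.0364, 0.136]
tool_rot: [-0.0, 0.996, -0.093, -0.001]
contact_force: [-5.1, 1.0, 8.5]
gripper_width: -0.001
grasp_force: 4.2
```

Emit:
jog_arm:
  targets:
    - [[0,0,0.08],[0,0,0],0]
    - [[0,0,0.08],[0,0,0],0]

```text
time: 39.33
tool_pos: [0.4035, -0.0364, 0.1359]
tool_rot: [-0.0, 0.996, -0.092, -0.001]
contact_force: [-9.5, 2.7, 18.3]
gripper_width: -0.004
grasp_force: 9.2
```

Emit:
jog_arm:
  targets:
    - [[0,0,-1],[0,0,0],0]
    - [[0,0,-3],[0,0,0],0]
    - [[0,0,-5],[0,0,0],0]
    - [[0,0,-7],[0,0,0],0]
    - [[0,0,-7],[0,0,0],0]

```text
time: 39.95
tool_pos: [0.4055, -0.037, 0.3128]
tool_rot: [0.001, 0.996, -0.093, 0.004]
contact_force: [-0.1, 0.2, -0.6]
gripper_width: -0.0
grasp_force: 0.0
```

Run:
```python
from h import *
c=cam("wrist"); im,D=grab_frame("wrist"); P=cloud(c,D).reshape(-1,3)
Q=P[~np.isnan(P[:,0])]; a=np.array([.982,-.189]); s=(Q[:,:2]-[.558,-.063])@a
m=(Q[:,2]>.115)&(Q[:,2]<.17)&(s<0)&(s>-.25); print(m.sum(),np.polyfit(s[m],Q[m,2],1),np.percentile(Q[m,2],[5,50,95]))
im,D=grab_frame("scene"); save("end",im); print(state()["time"],state()["contact_force"])
```

```text
58973 [0.00617598 0.1340961 ] [0.12538056 0.13422793 0.13683794]
40.05 [ 0.67796629 -0.36124646 -1.27884135]
```

View pics/end.png

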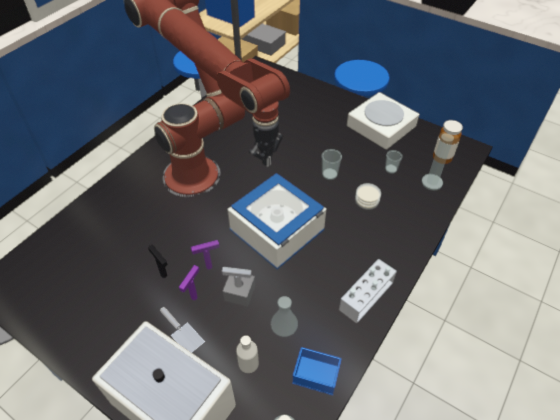

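The lid at (277,210) lies closed and level, the key stands in its block at (237,275), and everything else is where it was. I'm handing in.

```bash
python3 -c "
from plant import *
print(job_done())"
```

```text
the job is handed in; nothing more can be done
None
```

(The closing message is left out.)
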